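# Load the spice carousel and lock its retaining plate for the move

### The job

Get the spice carousel ready for the move: stand every spice tin upright in a cup of its own on the carousel, then lower the blue retaining plate over the two locating pins, the big hole round the red plunger, until it lies flush on the posts. Then press the red spring plunger down to its stop and let it come back up. Leave the mug, tape, spoon and scoop where they are.

Things in the scene. Friction and masses are not known exactly. Their poses are not given: they have to be found in the camera images.
- hub (a point): middle of the spice carousel, level with the tops of its two posts, where the plate must rest. The carousel is a steel disc 290 mm across, its upper face 53 mm below this point and 27 mm above the counter; it turns stiffly about the vertical through here. x runs from the post of pin0 to the post of pin1, z up. Posts 16 mm thick with flat T heads 18 (x) x 40 mm (y)
- pin0 (a point): foot of the locating pin at x = -78 mm of the hub, on the top face of the T head: brass, 8 mm thick, 22 mm high, tapered tip; axes as the hub
- pin1 (a point): foot of the locating pin at x = +78 mm of the hub, on the side of the plunger; axes as the hub
- plunger_top (a point): centre of the top of the red plunger head, 24 mm across, at x = +42 mm of the hub; released, its top is 28 mm above the hub point, that is 20 mm above the top of the seated plate
- plunger (a joint): how far the plunger is pressed down: 0 released, 0.010 m at its stop; the spring gives about 2 N at the start and 7 N at the stop
- plate: blue steel plate 190 (x) x 130 (y) x 8 mm, 0.3 kg, at first flat on the counter; origin at the centre of its underside, z up. On top a pale wooden grip bar 40 mm long (x), 14 mm wide (y), 32 mm high, its middle at x = -4 mm. On its x axis two 12 mm pin holes at x = -78 and +78 mm and a 34 mm hole at x = +42 mm for the plunger head: fits one way round only
- hole0 (a point): centre of the pin hole at x = -78 mm, at the underside of the plate; goes over pin0
- hole1 (a point): centre of the pin hole at x = +78 mm, next to the big hole, at the underside of the plate; goes over pin1
- well0 (a point): centre of the floor of a cup of the carousel at x = -85, y = -70 mm of the hub: low dark steel ring, 60 mm inside, 66 mm outside, 10 mm high, open at the top; its floor is the disc. Axes as the hub
- well1 (a point): centre of the floor of a cup of the carousel at x = 0, y = -70 mm of the hub: low dark steel ring, 60 mm inside, 66 mm outside, 10 mm high, open at the top; its floor is the disc. Axes as the hub
- well2 (a point): centre of the floor of a cup of the carousel at x = 85, y = -70 mm of the hub: low dark steel ring, 60 mm inside, 66 mm outside, 10 mm high, open at the top; its floor is the disc. Axes as the hub
- well3 (a point): centre of the floor of a cup of the carousel at x = -85, y = 70 mm of the hub: low dark steel ring, 60 mm inside, 66 mm outside, 10 mm high, open at the top; its floor is the disc. Axes as the hub
- well4 (a point): centre of the floor of a cup of the carousel at x = 0, y = 70 mm of the hub: low dark steel ring, 60 mm inside, 66 mm outside, 10 mm high, open at the top; its floor is the disc. Axes as the hub
- well5 (a point): centre of the floor of a cup of the carousel at x = 85, y = 70 mm of the hub: low dark steel ring, 60 mm inside, 66 mm outside, 10 mm high, open at the top; its floor is the disc. Axes as the hub
- tin0: spice tin with red lid: plain upright aluminium cylinder 50 mm thick, 45 mm high with its lid (top 12 mm), 0.12 kg; origin at the centre of its underside, z up; may be absent. Standing in a cup, its top is 8 mm below the seated plate
- tin1: spice tin with green lid: plain upright aluminium cylinder 50 mm thick, 45 mm high with its lid (top 12 mm), 0.12 kg; origin at the centre of its underside, z up; may be absent. Standing in a cup, its top is 8 mm below the seated plate
- tin2: spice tin with yellow lid: plain upright aluminium cylinder 50 mm thick, 45 mm high with its lid (top 12 mm), 0.12 kg; origin at the centre of its underside, z up; may be absent. Standing in a cup, its top is 8 mm below the seated plate
- tin3: spice tin with black lid: plain upright aluminium cylinder 50 mm thick, 45 mm high with its lid (top 12 mm), 0.12 kg; origin at the centre of its underside, z up; may be absent. Standing in a cup, its top is 8 mm below the seated plate
- tin4: spice tin with white lid: plain upright aluminium cylinder 50 mm thick, 45 mm high with its lid (top 12 mm), 0.12 kg; origin at the centre of its underside, z up; may be absent. Standing in a cup, its top is 8 mm below the seated plate
- tin5: spice tin with orange lid: plain upright aluminium cylinder 50 mm thick, 45 mm high with its lid (top 12 mm), 0.12 kg; origin at the centre of its underside, z up; may be absent. Standing in a cup, its top is 8 mm below the seated plate
- spoon: white ceramic soup spoon, about 135 mm long, 12 mm wide handle; leave it alone
- scoop: steel ice cream scoop with black handle, about 200 mm long; leave it alone
- tape: roll of packing tape, 90 mm across, 48 mm high, lying flat; leave it alone
- mug: blue mug, 76 mm across, 85 mm high, handle at its +y; leave it alone
Things that resemble listed ones, but are neither listed nor needed, are in the scene too. Leave any purple look-alike of the tin3 alone. Leave any purple look-alike of the tin2 alone.

How it is judged:
By the outcome, as a careful person would: the job done as asked, in the order asked, and still so for the second after the job is handed in, with the robot touching nothing.
Of tin0, tin1, tin2, tin3, tin4, tin5 only 4 to 6 are there at a start; the rules pass over those that are not, and their reading is None.
At some moment in a run one of tin0, tin1, tin2, tin3, tin4, tin5, plate may be knocked a few centimetres aside while the robot is not near it.
It also fails if it takes over 210 s, if anything falls off the work surface, if the arm or the gripper's body presses on something with over 40 N, if the wrist force passes 120 N, or if a joint passes its speed limit or range.

### The arm

A 7-joint arm with a two-finger parallel gripper is mounted at the origin on the work surface. World frame = base frame: x ahead of the robot, y to its left, z up, the work surface at z = 0. Lengths are in m, angles in rad, forces in N, time in s.
With the tool pointing down it reaches from about 0.4 to 0.9 m from the base axis. Payload 5.5 kg.
Tool frame: the origin (TCP) lies at the very end of the fingers, on their centre line; the grasp point (between the pads) lies 19 mm behind it; z points along the fingers, y is the line along which they close (so a half turn about z gives the same grasp; the last joint's range is limited). The gripper opens to 92 mm and grips with 3 to 60 N. Pads are 19 mm wide; open, the fingers measure 130 mm over their backs; the gripper's body (75 mm by 190 mm) begins 47 mm behind the grasp point.
Start: joints at [-1.03, 0.501, -0.427, 1.55, 0.221, 1.138, -0.21], TCP at [0.178, 0.625, 0.227] pointing down, gripper open.
Joint ranges: [-2.88, 2.88], [-0.31, 2.03], [-1.54, 1.56], [0.2, 2.42], [-1.41, 4.55], [0.19, 2.02], [-2.57, 2.57]. Speed limits (rad/s): [2.57, 2.57, 3.14, 3.14, 3.14, 3.14, 3.14].

### API

Orientations are given as a 3x3 rotation matrix whose columns are the frame's x, y, z axes.
In Python, from cell import robot gives the robot as it stands. The module is installed in compiled form; this text tells all that it offers.
- The arm moves only by the shell command python3 -m pendant 'ROWS' [FORCE]. ROWS is JSON, a list of rows, each a list of 7 numbers: the opening, from -1 (shut) to 1 (fully open), then the shift along the tool's x, y, z in mm, then the turn, a rotation vector about the tool's x, y, z in degrees. A call has 1 to 8 rows; each row is the pose to reach, as a shift and turn from the pose commanded when the call began, along the tool's axes at that moment; what a row does not reach only later rows make up. A row lasts 1/8 s, in which the tool goes at most 62.5 mm and 10.7 degrees, less where a joint would pass 70% of its speed; a pose out of reach is approached as far as the arm can. A call with a gripper value outside its range is refused whole. The fingers move at their own pace and stop on an object; FORCE is the grip in N (left out, the last holds). Time passes only in rows, so rows that repeat a pose let the fingers close. It gives the time, the measured TCP pose, the force, the opening and the grip force at its end, in the units of the state.
- robot.observe(): the state, without advancing time (a new reading comes with each control period).
- robot.capture(name): name is "side" or "top" or "wrist"; returns a dict with "image" (480x640x3 uint8, blue, green, red), "vertical_fov" (degrees; the focal length in pixels is half the picture's height over the tangent of half this angle, whatever the lens; pixels are square), "cx", "cy" (the principal point, pixels), "k1" (the pictures are not rectified: a ray, as slopes to the right and down, at radius r is drawn at 1 + k1 r^2 times it, then the intrinsics apply), "rvec" (rotation vector, rad) and "tvec" (3), from world to camera coordinates, as OpenCV has them. Camera axes: x right, y down, z forward; pixel columns grow to the right and rows downward; lengths in m; the calibration is good to about 2 mm. A picture is of the moment at which its call begins. There is no depth.
- robot.finish_job(): hands the job in; it is judged then, once.
The state is a dict: "time": time; "q": joint angles; "qd": joint speeds; "effort": joint torques, N m; "tcp_pos": TCP position; "eef_rot": TCP orientation; "contact_force": force on the tool from outside, world axes, zero at the start; "moment": the same for the moment, N m; "gripper_width": opening from 0.0 (shut) to 1.0 (fully open); "grip_force": force on a finger pad.
Only numpy, scipy, OpenCV 4.12 (cv2) and the standard library are available. Lean on these libraries where they do the work, as an engineer would, in place of code of your own. Each camera call takes 0.05 s, during which the arm holds its last target. There are 200 camera calls.

## Working session

There is one attempt and no reset: what is moved stays moved. The work goes in short steps, Python scripts to look and compute and a shell command to move; the robot and the scene stay as the last step left them, time stands still between calls to the robot, and variables do not carry over. Pictures are saved under pics/ and viewed, at most 14 in all, crops included, and the job is handed in when it is done.

```bash
mkdir -p pics
cat > h.py <<'E'
import numpy as np, cv2, pickle
from cell import robot
def cap(n,f):
    d=robot.capture(n); cv2.imwrite(f'pics/{f}.png',d['image']); pickle.dump(d,open(f'pics/{f}.pkl','wb')); return d
def load(f): return pickle.load(open(f'pics/{f}.pkl','rb'))
def K(d):
    f=240/np.tan(np.radians(d['vertical_fov'])/2); return np.array([[f,0,d['cx']],[0,f,d['cy']],[0,0,1.]])
def ray(d,p):
    k=np.array([d['k1'],0,0,0,0.])
    u=cv2.undistortPoints(np.array([[p]],float),K(d),k)[0,0]
    R=cv2.Rodrigues(np.array(d['rvec'],float))[0]; t=np.array(d['tvec'],float).ravel()
    v=R.T@np.array([u[0],u[1],1]); return -R.T@t, v/np.linalg.norm(v)
def onz(d,p,z):
    c,v=ray(d,p); return c+v*(z-c[2])/v[2]
def tri(*dp):
    A=0;b=0;rs=[ray(d,p) for d,p in dp]
    for c,v in rs:
        M=np.eye(3)-np.outer(v,v); A=A+M; b=b+M@c
    x=np.linalg.solve(A,b); return x,[float(np.linalg.norm((np.eye(3)-np.outer(v,v))@(x-c))) for c,v in rs]
def proj(d,X):
    return cv2.projectPoints(np.array(X,float).reshape(-1,3),np.array(d['rvec'],float),np.array(d['tvec'],float),K(d),np.array([d['k1'],0,0,0,0.]))[0].reshape(-1,2)
def crop(f,x0,y0,x1,y1,s,o):
    cv2.imwrite(f'pics/{o}.png',cv2.resize(cv2.imread(f'pics/{f}.png')[y0:y1,x0:x1],None,fx=s,fy=s,interpolation=cv2.INTER_CUBIC))
E
python3 - <<'E'
from h import *
np.set_printoptions(precision=3,suppress=True)
for n in ['top','side','wrist']:
    d=cap(n,n+'0'); c,v=ray(d,(320,240)); print(n,d['vertical_fov'],d['cx'],d['cy'],d['k1'],c,v)
s=robot.observe(); print(s['time'],s['tcp_pos'],s['eef_rot'],s['gripper_width'],s['contact_force'])
E
```

```text
top 48.176246424014145 313.6272840875632 237.42936957439161 -0.15949112915370658 [ 0.302 -0.027  1.323] [ 0.215 -0.023 -0.976]
side 44.87690162918044 314.3581653847299 238.0906545424256 -0.04942095233438181 [ 0.359 -1.028  0.982] [ 0.162  0.734 -0.66 ]
wrist 58.94652368164185 314.571332364609 235.86376890066902 -0.10110323200335597 [0.11  0.645 0.384] [ 0.266 -0.064 -0.962]
0.15 [0.178 0.625 0.226] [[-0.962  0.274 -0.   ]
 [ 0.274  0.962 -0.001]
 [ 0.    -0.001 -1.   ]] 1.0015423525724305 [-0.736 -0.129  0.074]
```

View pics/top0.png

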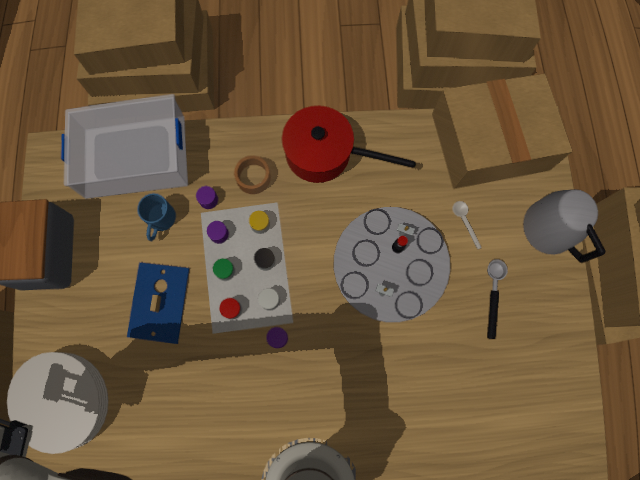

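View pics/side0.png

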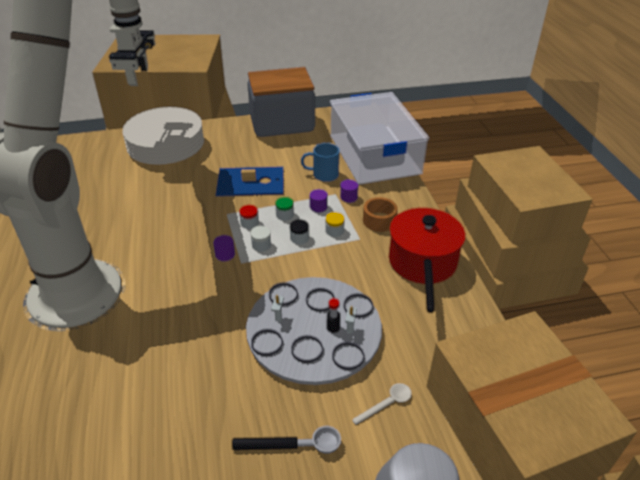

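Top: the tins are red (230,308), green (222,268), white (268,298), black (264,258) and yellow (259,221). I see no orange one. Purple look-alikes are at (218,232), (207,197) and (277,338). The plate is at (158,303) and the carousel at (392,264), with the plunger at (402,241). I'll enlarge to confirm.

Run:
```python
from h import *
def m(a,b,o):
    ims=[]
    for f,x0,y0,x1,y1 in (a,b):
        i=cv2.imread(f'pics/{f}.png')[y0:y1,x0:x1]; s=400/(x1-x0); print(f,x0,y0,s)
        ims.append(cv2.resize(i,None,fx=s,fy=s,interpolation=cv2.INTER_CUBIC))
    h=max(i.shape[0] for i in ims); ims=[cv2.copyMakeBorder(i,0,h-i.shape[0],0,0,cv2.BORDER_CONSTANT) for i in ims]
    cv2.imwrite(f'pics/{o}.png',np.hstack(ims))
m(('top0',328,200,458,328),('side0',242,270,387,385),'m1')
m(('top0',123,185,298,350),('side0',212,160,362,265),'m2')
```

```text
top0 328 200 3.076923076923077
side0 242 270 2.7586206896551726
top0 123 185 2.2857142857142856
side0 212 160 2.6666666666666665
```

View pics/m1.png

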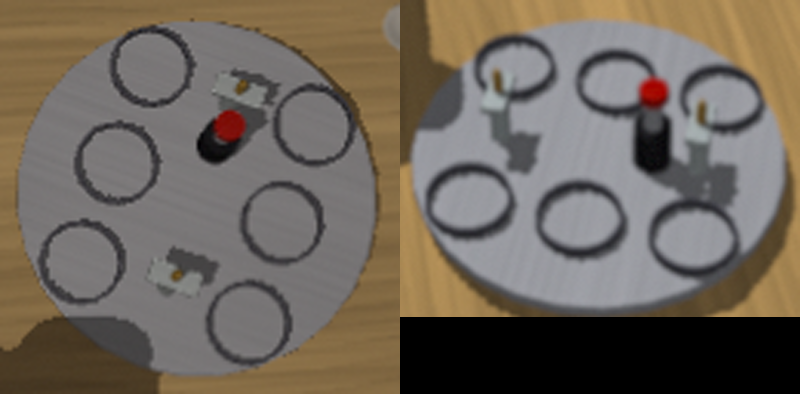

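View pics/m2.png

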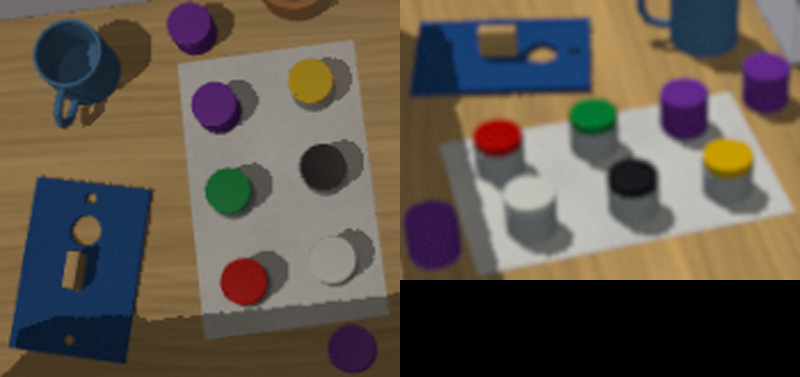

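Top crop: the plunger (229,126) sits beside the upper post (242,88), so that post is pin1 and the lower one (177,273) is pin0. Plate: hole1 (92,198) is next to the big hole (87,230), and hole0 is at (69,341). The purple tins are wholly purple, with no aluminium body, so they are the look-alikes. Five real tins: red, green, yellow, black, white.

```bash
cat > m1.py <<'E'
from h import *
np.set_printoptions(precision=4,suppress=True)
T=load('top0');S=load('side0')
t1=lambda x,y:(328+(x-.5)/3.0769,200+(y-.5)/3.0769); s1=lambda x,y:(242+(x-400.5)/2.7586,270+(y-.5)/2.7586)
t2=lambda x,y:(123+(x-.5)/2.2857,185+(y-.5)/2.2857); s2=lambda x,y:(212+(x-400.5)/2.6667,160+(y-.5)/2.6667)
for n,a,b in [('yellow',t2(310,80),s2(728,157)),('black',t2(322,166),s2(632,177)),('green',t2(228,191),s2(593,116)),('red',t2(244,281),s2(497,137)),('white',t2(331,259),s2(529,195)),
 ('pin1tip',t1(241,86),s1(702,103)),('pin0tip',t1(178,273),s1(497,71)),('plunger',t1(229,126),s1(654,90)),
 ('bighole',t2(87,230),s2(542,55)),('hole1',t2(92,198),s2(574,50))]:
    x,r=tri((T,a),(S,b)); print(n,x,np.round(r,4))
for p in [(152,67),(314,124),(117,162),(282,222),(82,261),(249,322)]: print('well',onz(T,t1(*p),.037))
print('side wells')
for p in [(515,68),(618,82),(722,100),(471,200),(581,219),(694,238)]: print('well',onz(S,s1(*p),.037))
for p in [(92,198),(87,230),(69,341)]: print('hole',onz(T,t2(*p),.008))
print('disc',onz(T,t1(197,198),.027))
E
python3 m1.py
```

```text
yellow [0.6438 0.0911 0.042 ] [0.0005 0.0005]
black [0.5485 0.0812 0.0413] [0.0002 0.0002]
green [0.5273 0.1823 0.0408] [0.0009 0.0009]
red [0.4304 0.1672 0.0417] [0.0004 0.0004]
white [0.4493 0.0751 0.0411] [0.0005 0.0005]
pin1tip [ 0.5926 -0.2613  0.099 ] [0.0021 0.0021]
pin0tip [ 0.4504 -0.2007  0.1013] [0.001 0.001]
plunger [ 0.5597 -0.2479  0.1063] [0.0016 0.0016]
bighole [0.4974 0.3448 0.006 ] [0.0006 0.0006]
hole1 [0.5315 0.3374 0.0128] [0.0007 0.0007]
well [ 0.6245 -0.2023  0.037 ]
well [ 0.5707 -0.3294  0.037 ]
well [ 0.5482 -0.1683  0.037 ]
well [ 0.4929 -0.2959  0.037 ]
well [ 0.4708 -0.1351  0.037 ]
well [ 0.4154 -0.2627  0.037 ]
side wells
well [ 0.4729 -0.1398  0.037 ]
well [ 0.5511 -0.1716  0.037 ]
well [ 0.6276 -0.2073  0.037 ]
well [ 0.4187 -0.2663  0.037 ]
well [ 0.4955 -0.3002  0.037 ]
well [ 0.5728 -0.3339  0.037 ]
hole [0.5317 0.3387 0.008 ]
hole [0.4965 0.3442 0.008 ]
hole [0.3767 0.3644 0.008 ]
disc [ 0.5175 -0.2313  0.027 ]
```

Measurements agree: tin tops are at about 42–45 mm and the pin tips at about 100 mm. The hub is near (0.52,-0.23) at -23.5° yaw, and the plate is at about -9.4° yaw. Next I'll move above the sheet with the fingers closing along hub x.

```bash
cat > go.py <<'E'
import sys
from h import *
from scipy.spatial.transform import Rotation as Ro
np.set_printoptions(precision=2,suppress=True)
def go(x,y,z,yaw):  # yaw = heading of tool y axis, deg ; prints the shift/turn from now
    s=robot.observe(); R=np.array(s['eef_rot']); p=np.array(s['tcp_pos']); a=np.radians(yaw)
    ty=np.array([np.cos(a),np.sin(a),0]); tz=np.array([0,0,-1.]); G=np.c_[np.cross(ty,tz),ty,tz]
    print('t',round(s['time'],2),'tcp',p*1e3,'w',round(s['gripper_width'],3),'shift mm',R.T@(np.array([x,y,z])-p)*1e3,'turn',np.degrees(Ro.from_matrix(R.T@G).as_rotvec()))
if __name__=='__main__': go(*map(float,sys.argv[1:]))
E
python3 go.py .53 .13 .25 -23.5
```

```text
t 0.15 tcp [178.15 624.56 225.91] w 1.002 shift mm [-473.97 -379.17  -23.55] turn [-0.07  0.07 97.59]
```

```bash
python3 -m pendant '[[1,-60,-48,-24,0,0,12],[1,-118,-95,-24,0,0,24],[1,-178,-142,-24,0,0,36],[1,-237,-190,-24,0,0,49],[1,-296,-237,-24,0,0,61],[1,-355,-284,-24,0,0,73],[1,-415,-332,-24,0,0,85],[1,-474,-379,-24,0,0,97.6]]'; python3 go.py .53 .13 .25 -23.5
```

```text
time: 1.15
tcp_pos: [0.4671, 0.2183, 0.2508]
eef_rot: [[0.211, 0.977, 0.0], [0.977, -0.211, 0.0], [0.0, 0.0, -1.0]]
contact_force: [0.6, 0.9, 0.1]
gripper_width: 1.004
grip_force: 0.0
t 1.15 tcp [467.12 218.32 250.77] w 1.004 shift mm [-73.04  80.12   0.76] turn [ 0.01 -0.02 11.3 ]
```

```bash
python3 -m pendant '[[1,-37,40,0,0,0,6],[1,-73,80,0,0,0,11.3],[1,-73,80,0,0,0,11.3],[1,-73,80,0,0,0,11.3]]' | head -2
python3 - <<'E'
from h import *
cap('wrist','w1')
s=robot.observe(); print(s['tcp_pos'],s['eef_rot'],s['qd'])
E
python3 go.py .53 .13 .25 -23.5
```

```text
time: 1.65
tcp_pos: [0.5291, 0.1326, 0.2503]
[0.5288174  0.13346753 0.25033813] [[ 3.91444368e-01  9.20201172e-01 -1.05308451e-03]
 [ 9.20201765e-01 -3.91443944e-01  5.91538059e-04]
 [ 1.32110461e-04 -1.20060447e-03 -9.99999271e-01]] [-0.01356079 -0.00424102 -0.01149306  0.00377353  0.00389012  0.00035031
 -0.00095585]
t 1.7 tcp [528.82 133.47 250.34] w 1.0 shift mm [-2.73  2.45  0.33] turn [-0.07 -0.01  0.46]
```

View pics/w1.png

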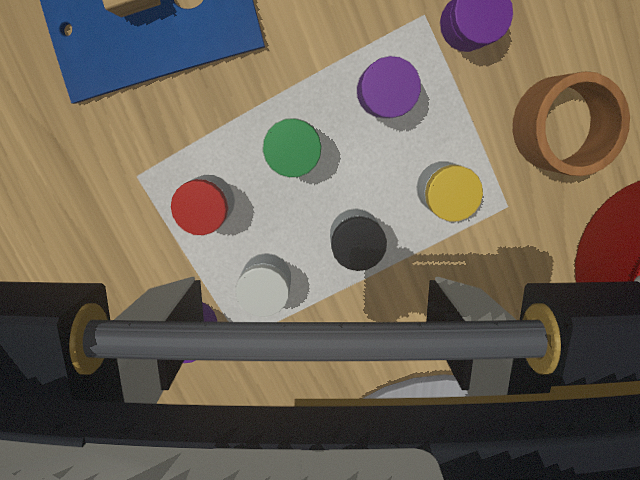

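Wrist picture: lids are red (199,208), green (292,148), yellow (455,194), black (358,243) and white (263,290). The all-purple look-alike is at (389,87).

```bash
python3 - <<'E'
from h import *
np.set_printoptions(precision=4,suppress=True)
T=load('top0');S=load('side0');W=load('w1')
t2=lambda x,y:(123+(x-.5)/2.2857,185+(y-.5)/2.2857); s2=lambda x,y:(212+(x-400.5)/2.6667,160+(y-.5)/2.6667)
print('axis',ray(W,(320,240)))
for n,a,b,w in [('red',t2(244,281),s2(497,137),(199,208)),('green',t2(228,191),s2(593,116),(292,148)),('yellow',t2(310,80),s2(728,157),(455,194)),('black',t2(322,166),s2(632,177),(358,243)),('white',t2(331,259),s2(529,195),(263,290))]:
    print(n,'wrist@.045',onz(W,w,.045)[:2],'top',onz(T,a,.045)[:2],'side',onz(S,b,.045)[:2],'tri',tri((T,a),(S,b),(W,w))[0])
E
python3 go.py .4495 .0735 .12 -23.5
```

```text
axis (array([0.5577, 0.1991, 0.4087]), array([-0.0973, -0.2571, -0.9615]))
red wrist@.045 [0.4343 0.1704] top [0.4296 0.1667] side [0.4305 0.1631] tri [0.4311 0.1691 0.0391]
green wrist@.045 [0.5305 0.1855] top [0.5257 0.1816] side [0.5274 0.1771] tri [0.5285 0.1842 0.0384]
yellow wrist@.045 [0.6459 0.0941] top [0.6424 0.0908] side [0.6434 0.0877] tri [0.6451 0.0922 0.0407]
black wrist@.045 [0.551 0.086] top [0.5476 0.0809] side [0.548  0.0769] tri [0.5496 0.083  0.0388]
white wrist@.045 [0.4537 0.0782] top [0.4483 0.0748] side [0.4495 0.0707] tri [0.4503 0.076  0.0392]
t 1.7 tcp [528.82 133.47 250.34] w 1.0 shift mm [-86.25 -49.36 130.39] turn [-0.07 -0.01  0.46]
```

```bash
python3 go.py .4505 .0746 .12 -23.5;  python3 -m pendant '[[1,-43,-24,60,0,0,0.46],[1,-86,-48,110,0,0,0.46],[1,-85,-49,130,0,0,0.46],[1,-85,-49,130,0,0,0.46],[1,-85,-49,130,0,0,0.46]]' 30 | head -2; python3 go.py .4505 .0746 .02 -23.5; python3 -c "
from h import *
cap('wrist','w2')"
```

```text
t 1.7 tcp [528.82 133.47 250.34] w 1.0 shift mm [-84.84 -48.87 130.39] turn [-0.07 -0.01  0.46]
time: 2.33
tcp_pos: [0.4528, 0.0751, 0.1221]
t 2.33 tcp [452.83  75.06 122.1 ] w 1.0 shift mm [ -1.56  -2.15 102.09] turn [ 0.11 -0.12  0.01]
```

View pics/w2.png

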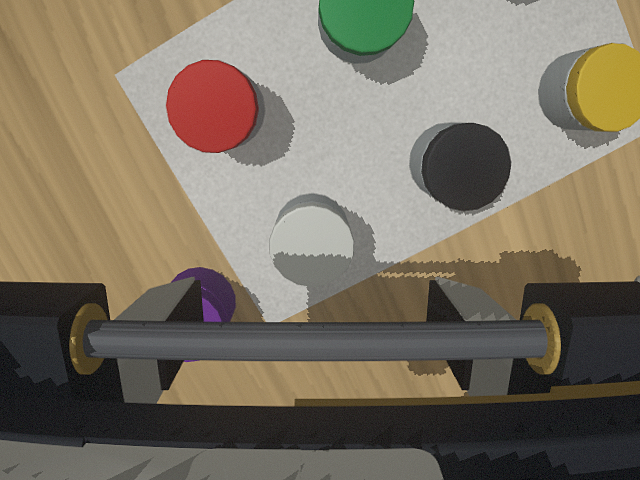

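White lid is at (312,246), between the fingers. The purple look-alike at (203,295) is close to the left finger, so I'm checking that clearance and calibration with two wrist heights.

Run:
```python
from h import *
np.set_printoptions(precision=4,suppress=True)
T=load('top0');W=load('w2');W1=load('w1')
t2=lambda x,y:(123+(x-.5)/2.2857,185+(y-.5)/2.2857)
for n,w,w1,a in [('white',(312,246),(263,290),t2(331,259)),('red',(212,106),(199,208),t2(244,281)),('black',(467,167),(358,243),t2(322,166))]:
    print(n,onz(W,w,.045)[:2],tri((W,w),(W1,w1)),tri((W,w),(T,a)))
p=onz(T,t2(352,349),.045); print('purple',p)
s=robot.observe(); R=np.array(s['eef_rot']);q=np.array(s['tcp_pos'])
print('purple in tool',R.T@(p-q),'white in tool',R.T@(onz(W,(312,246),.045)-q))
```

```text
white [0.4522 0.0771] (array([0.4509, 0.0745, 0.0348]), [0.00022294115271018696, 0.00022294115271020748]) (array([0.4502, 0.075 , 0.0354]), [0.0009773806430821634, 0.000977380643082127])
red [0.4341 0.1706] (array([0.4343, 0.1705, 0.0453]), [0.00012038748445300364, 0.00012038748445315362]) (array([0.4311, 0.1709, 0.0289]), [0.001751215853958257, 0.0017512158539583272])
black [0.5502 0.0848] (array([0.551 , 0.0844, 0.0416]), [0.0004493093486659258, 0.0004493093486658938]) (array([0.5511, 0.0822, 0.0358]), [0.0017940808380771914, 0.0017940808380772864])
purple [0.354  0.0567 0.045 ]
purple in tool [-0.0567 -0.084   0.0771] white in tool [ 0.0012 -0.0022  0.0774]
```

Purple is 50 mm from the finger corner, so it's clear. Descend, grip and lift, then aim at the first cup.

```bash
python3 -m pendant '[[1,0,-2,50,0,0,0],[1,0,-2,102,0,0,0],[1,0,-2,102,0,0,0],[-1,0,-2,102,0,0,0],[-1,0,-2,102,0,0,0],[-1,0,-2,102,0,0,0],[-1,0,-2,102,0,0,0]]' 30; python3 -m pendant '[[-1,0,0,-30,0,0,0],[-1,0,0,-90,0,0,0],[-1,0,0,-130,0,0,0],[-1,0,0,-130,0,0,0]]'; python3 go.py .52 -.1 .23 -23.5
```

```text
time: 3.25
tcp_pos: [0.4501, 0.0744, 0.0198]
eef_rot: [[0.401, 0.916, 0.002], [0.916, -0.401, 0.001], [0.001, 0.002, -1.0]]
contact_force: [-0.8, 0.2, -0.2]
gripper_width: 0.614
grip_force: 0.0
time: 3.75
tcp_pos: [0.4519, 0.0747, 0.1521]
eef_rot: [[0.401, 0.916, 0.007], [0.916, -0.401, 0.002], [0.005, 0.006, -1.0]]
contact_force: [1.2, 0.5, -1.5]
gripper_width: 0.532
grip_force: 30.1
t 3.75 tcp [451.92  74.71 152.07] w 0.532 shift mm [-132.41  132.84  -77.8 ] turn [ 0.33 -0.28 -0.13]
```

```bash
python3 go.py .50 -.26 .27 -23.5;  python3 -m pendant '[[-1,-30,24,-60,0,0,0],[-1,-72,50,-90,0,0,0],[-1,-114,76,-118,0,0,0],[-1,-156,101,-118,0,0,0],[-1,-200,126,-118,0,0,0],[-1,-242,152,-118,0,0,0],[-1,-286,178,-118,0,0,0],[-1,-286,178,-118,0,0,0]]' >/dev/null; python3 -m pendant '[[-1,0,0,0,0,0,0],[-1,0,0,0,0,0,0]]' | grep -v moment
python3 - <<'E'
from h import *
cap('wrist','w3'); cap('side','s3'); crop('s3',180,60,400,260,3,'s3c')
E
python3 go.py .50 -.26 .27 -23.5
```

```text
t 3.75 tcp [451.92  74.71 152.07] w 0.532 shift mm [-286.82  178.87 -118.28] turn [ 0.33 -0.28 -0.13]
time: 5.0
tcp_pos: [0.4978, -0.2575, 0.266]
eef_rot: [[0.399, 0.917, -0.001], [0.917, -0.399, 0.001], [0.001, -0.001, -1.0]]
contact_force: [-0.5, -0.6, -0.7]
gripper_width: 0.537
grip_force: 30.1
t 5.1 tcp [ 498.05 -257.74  266.47] w 0.536 shift mm [-1.29  2.69 -3.53] turn [-0.03 -0.03  0.01]
```

View pics/w3.png

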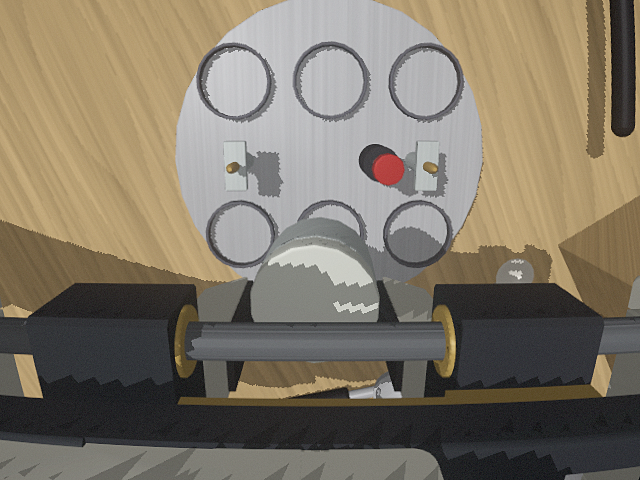

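View pics/s3c.png

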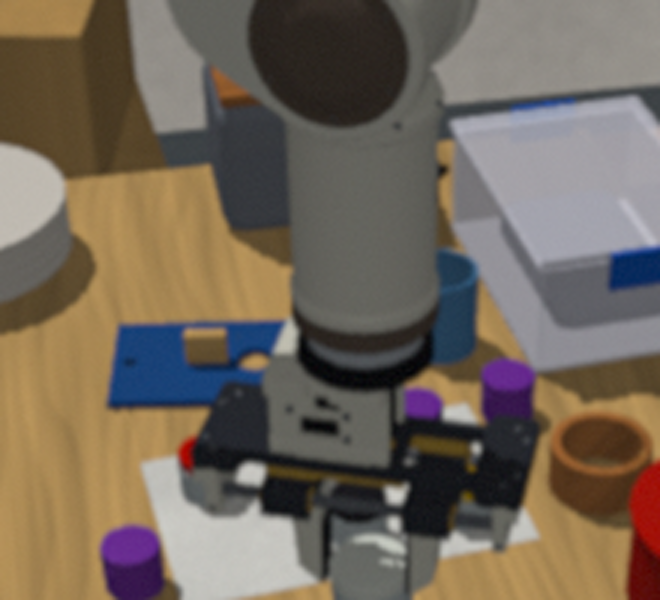

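Wrist: cups are at (236,81), (332,80), (426,82), (241,233) and (417,233), with pins at about (233,167) and (429,167) and the plunger at (388,169). The tin seems gripped near its top because the fingers closed late, so I'm checking its height in the hand.

Run:
```python
from h import *
np.set_printoptions(precision=4,suppress=True)
crop('s3',260,210,340,290,7,'s3d')
S=load('s3'); print('crop px of TCP, tool y +-25mm', (proj(S,[[.498,-.2577,.2665],[.521,-.2677,.2665],[.475,-.2477,.2665]])-[260,210])*7)
W=load('w3');s=robot.observe();R=np.array(s['eef_rot'])
for n,p,z in [('w3',(236,81),.037),('w4',(332,80),.037),('w5',(426,82),.037),('w0',(241,233),.037),('w2',(417,233),.037),('head0',(235,166),.08),('head1',(427,166),.08),('plunger',(388,169),.108),('tip0',(232,168),.102),('tip1',(430,168),.102)]:
    print(n,onz(W,p,z))
```

```text
crop px of TCP, tool y +-25mm [[302.9258 293.0958]
 [397.2174 306.463 ]
 [209.3304 279.8215]]
w3 [ 0.4766 -0.1324  0.037 ]
w4 [ 0.5537 -0.1654  0.037 ]
w5 [ 0.6291 -0.1989  0.037 ]
w0 [ 0.4209 -0.2582  0.037 ]
w2 [ 0.5742 -0.3245  0.037 ]
head0 [ 0.4527 -0.1983  0.08  ]
head1 [ 0.5958 -0.26    0.08  ]
plunger [ 0.5624 -0.245   0.108 ]
tip0 [ 0.4547 -0.1983  0.102 ]
tip1 [ 0.593  -0.2579  0.102 ]
```

View pics/s3d.png

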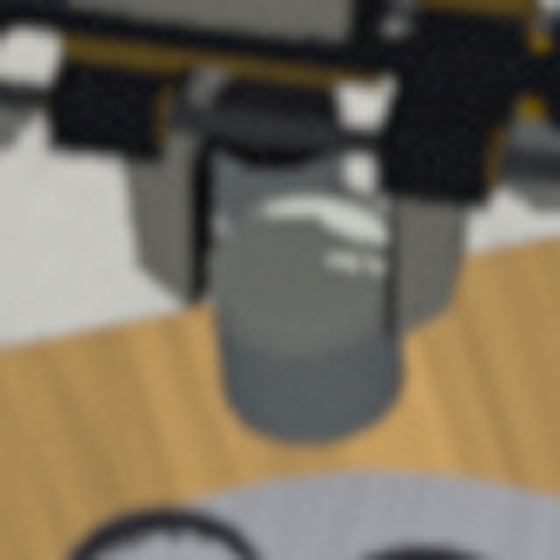

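The tin is upright in the hand, its bottom about 30 mm below the TCP. The three-camera fit puts the hub at (0.523,-0.2325) with yaw -23.5°. The cups' spacing checks at 167.6 mm for the stated 170. White goes in well1.

```bash
cat > wells.py <<'E'
import numpy as np
def P(x,y,h=(.5229,-.2326),yaw=-23.5):
    c,s=np.cos(np.radians(yaw)),np.sin(np.radians(yaw)); return h[0]+c*x-s*y,h[1]+s*x+c*y
E
python3 go.py .4955 -.2965 .063 -23.5
python3 -m pendant '[[-1,-20,6,30,0,0,0],[-1,-37,14,80,0,0,0],[-1,-37,14,140,0,0,0],[-1,-37,14,190,0,0,0],[-1,-37,14,203,0,0,0],[-1,-37,14,203,0,0,0],[-1,-37,14,203,0,0,0]]' ; python3 go.py .4955 -.2965 .063 -23.5
```

```text
t 5.1 tcp [ 498.05 -257.74  266.47] w 0.536 shift mm [-36.68  13.21 203.44] turn [-0.03 -0.03  0.01]
time: 5.98
tcp_pos: [0.4974, -0.2993, 0.0656]
eef_rot: [[0.4, 0.916, 0.003], [0.916, -0.4, -0.001], [-0.0, 0.003, -1.0]]
contact_force: [0.3, 0.1, -1.1]
gripper_width: 0.532
grip_force: 30.0
t 5.97 tcp [ 497.42 -299.31   65.57] w 0.532 shift mm [ 1.81 -2.9   2.56] turn [ 0.19  0.01 -0.09]
```

```bash
python3 -m pendant '[[-1,2,-3,3,0,0,0],[-1,2,-3,5,0,0,0],[-1,2,-3,5,0,0,0]]' | grep -E 'tcp|contact'; python3 -m pendant '[[-1,0,0,2,0,0,0],[-1,0,0,4,0,0,0],[-1,0,0,4,0,0,0]]' | grep -E 'tcp|contact';python3 -m pendant '[[-1,0,0,1,0,0,0],[-1,0,0,3,0,0,0],[-1,0,0,3,0,0,0]]' | grep -E 'tcp|contact'
```

```text
tcp_pos: [0.4949, -0.2957, 0.0607]
contact_force: [-1.6, 2.7, 11.1]
tcp_pos: [0.4965, -0.2964, 0.0592]
contact_force: [-4.6, 4.3, 27.5]
tcp_pos: [0.498, -0.2972, 0.0583]
contact_force: [-7.7, 6.5, 39.6]
```

Contact at about 61 mm, which could be the floor or the rim. Easing off and looking.

```bash
python3 -m pendant '[[-1,0,0,-4,0,0,0],[-1,0,0,-7,0,0,0],[-1,0,0,-7,0,0,0]]' | grep -E 'tcp|contact'
python3 - <<'E'
from h import *
cap('side','s4'); cap('top','t4');crop('s4',230,270,390,390,5,'s4c')
E
```

```text
tcp_pos: [0.4937, -0.2955, 0.0587]
contact_force: [-1.7, 1.4, 5.9]
```

View pics/s4c.png

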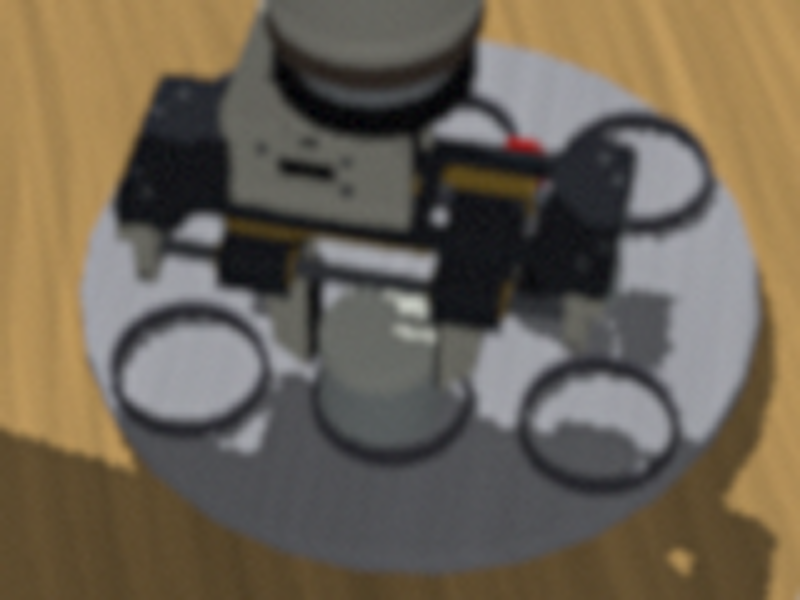

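The tin sits inside the ring, with the ring's wall in front of its foot, so it's on the floor. Release, lift and look.

```bash
python3 -m pendant '[[0.4,0,0,0,0,0,0],[0.4,0,0,0,0,0,0],[0.4,0,0,0,0,0,0],[0.4,0,0,-40,0,0,0],[0.4,20,-6,-100,0,0,0],[1,39,3,-160,0,0,0],[1,39,3,-208,0,0,0],[1,39,3,-208,0,0,0]]'|head -2;python3 -m pendant '[[1,0,0,0,0,0,0],[1,0,0,0,0,0,0]]' |head -2
python3 - <<'E'
from h import *
cap('wrist','w5'); print(robot.observe()['tcp_pos'])
E
```

```text
time: 8.57
tcp_pos: [0.515, -0.2624, 0.2714]
time: 8.82
tcp_pos: [0.5111, -0.2608, 0.2648]
[ 0.51118823 -0.26086791  0.26485918]
```

View pics/w5.png

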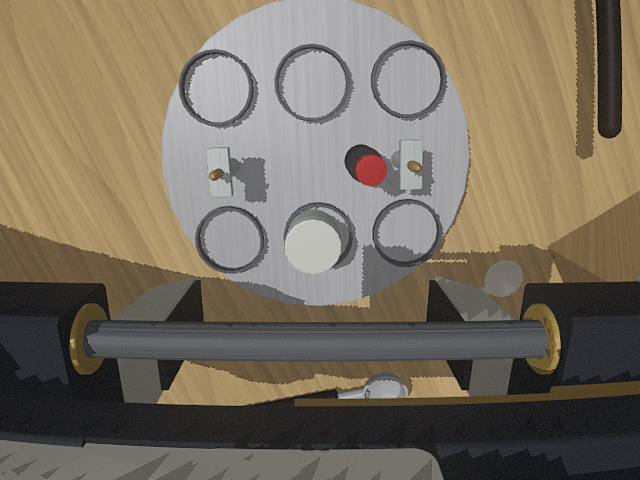

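White stands in its cup at (313,246). The carousel has turned about 2° (pins now at (216,174) and (414,166)). Re-measuring.

Run:
```python
from h import *
np.set_printoptions(precision=4,suppress=True)
W=load('w5')
print('white lid',onz(W,(313,246),.072),'if at .082',onz(W,(313,246),.082))
pts={'w3':(218,88),'w4':(313,84),'w5':(409,80),'w0':(232,239),'w1':(319,236),'w2':(407,233)}
M={'w3':(-85,70),'w4':(0,70),'w5':(85,70),'w0':(-85,-70),'w1':(0,-70),'w2':(85,-70)}
A=[];B=[]
for k,p in pts.items():
    x=onz(W,p,.037); print(k,x[:2]); A.append(np.array(M[k])/1e3); B.append(x[:2])
A=np.array(A);B=np.array(B);c=B.mean(0);Z=((B-c)[:,0]+1j*(B-c)[:,1])@np.conj(A[:,0]+1j*A[:,1]); print('hub',c,'yaw',np.degrees(np.angle(Z)),'scale',abs(Z)/(A**2).sum())
h1=onz(W,(218,172),.08);h2=onz(W,(411,164),.08);print(h1,h2,(h1+h2)/2)
print('tips',onz(W,(215,175),.102),onz(W,(414,166),.102),'pl',onz(W,(371,171),.108))
```

```text
white lid [ 0.4958 -0.2905  0.072 ] if at .082 [ 0.4971 -0.2878  0.082 ]
w3 [ 0.4728 -0.1346]
w4 [ 0.5502 -0.1655]
w5 [ 0.6285 -0.1952]
w0 [ 0.4235 -0.2631]
w1 [ 0.5005 -0.2933]
w2 [ 0.578  -0.3238]
hub [ 0.5256 -0.2293] yaw -21.298752420916525 scale 0.9812697131633747
[ 0.4512 -0.2002  0.08  ] [ 0.597  -0.2567  0.08  ] [ 0.5241 -0.2284  0.08  ]
tips [ 0.4538 -0.201   0.102 ] [ 0.5949 -0.255   0.102 ] pl [ 0.5631 -0.2447  0.108 ]
```

White pressed the cup wall on the -x side and turned the carousel. The wrist camera agrees with the TCP along tool y, so I'll use its values: hub (0.5253,-0.2299), yaw -21.3°. Next: black → well4.

```bash
sed -i 's/(.5229,-.2326),yaw=-23.5/(.5253,-.2299),yaw=-21.3/' wells.py; python3 -c "
from wells import P
for k,m in dict(w0=(-85,-70),w2=(85,-70),w3=(-85,70),w4=(0,70),w5=(85,70)).items(): print(k,P(m[0]/1e3,m[1]/1e3))"; python3 go.py .5505 .084 .13 -23.5
```

```text
w0 (np.float64(0.42067865952211986), np.float64(-0.2642420313407853))
w2 (np.float64(0.5790661682116632), np.float64(-0.3259947405211916))
w3 (np.float64(0.4715338317883368), np.float64(-0.1338052594788084))
w4 (np.float64(0.5507275861331085), np.float64(-0.16468161406901155))
w5 (np.float64(0.6299213404778802), np.float64(-0.1955579686592147))
t 8.88 tcp [ 511.19 -260.87  264.86] w 0.996 shift mm [ 331.73 -101.82  135.11] turn [-0.19  0.02 -0.14]
```

```bash
python3 -m pendant '[[0.8,58,-18,0,0,0,0],[0.8,116,-36,0,0,0,0],[0.8,174,-54,10,0,0,0],[0.8,232,-72,50,0,0,0],[0.8,290,-90,90,0,0,0],[0.8,332,-102,135,0,0,0],[0.8,332,-102,135,0,0,0],[0.8,332,-102,135,0,0,0]]'|head -2;python3 -m pendant '[[0.8,0,0,0,0,0,0],[0.8,0,0,0,0,0,0]]' |head -2; python3 go.py .5505 .084 .02 -23.5
```

```text
time: 9.88
tcp_pos: [0.5505, 0.0842, 0.1298]
time: 10.12
tcp_pos: [0.5529, 0.0819, 0.1331]
t 10.12 tcp [552.89  81.86 133.05] w 0.9 shift mm [  0.89  -3.3  113.04] turn [ 0.13 -0.05 -0.3 ]
```

The measured pose wanders while holding; checking its noise before going on.

```bash
for i in 1 2 3 4; do python3 -m pendant '[[0.8,0,0,0,0,0,0]]' | sed -n 2p; done
python3 - <<'E'
from h import *
np.set_printoptions(precision=4,suppress=True)
for i in range(4):
    d=robot.capture('wrist'); s=robot.observe(); R=np.array(s['eef_rot'])
    c,v=ray(d,(320,240)); print(s['tcp_pos'],R.T@(c-np.array(s['tcp_pos'])),s['q'])
E
```

```text
tcp_pos: [0.5525, 0.0827, 0.1327]
tcp_pos: [0.5521, 0.0834, 0.1322]
tcp_pos: [0.5519, 0.0837, 0.1319]
tcp_pos: [0.5518, 0.0839, 0.1317]
[0.5518 0.0839 0.1316] [ 0.0723 -0.     -0.1585] [-0.369   0.4248  0.212   1.8848 -0.1164  0.8438 -0.5099]
[0.5517 0.0839 0.1316] [ 0.0723 -0.     -0.1585] [-0.369   0.4249  0.212   1.8849 -0.1164  0.8438 -0.5099]
[0.5518 0.084  0.1316] [ 0.0723 -0.     -0.1585] [-0.3691  0.4249  0.212   1.8848 -0.1164  0.8438 -0.5099]
[0.5518 0.0839 0.1316] [ 0.0724 -0.0001 -0.1585] [-0.369   0.4249  0.2121  1.8848 -0.1164  0.8438 -0.5099]
```

It's overshoot that settles within about 0.7 s, so I'll include holds. Grip black.

```bash
python3 -m pendant '[[0.8,0,-1,50,0,0,0],[0.8,0,-1,100,0,0,0],[0.8,0,-1,112,0,0,0],[0.8,0,-1,112,0,0,0],[0.8,0,-1,112,0,0,0],[-1,0,-1,112,0,0,0],[-1,0,-1,112,0,0,0],[-1,0,-1,112,0,0,0]]' 30 >/dev/null;python3 -m pendant '[[-1,0,0,0,0,0,0],[-1,0,0,0,0,0,0],[-1,0,0,0,0,0,0]]'|grep -v eef; python3 go.py .5507 -.1647 .15 -23.5
```

```text
time: 12.2
tcp_pos: [0.551, 0.0843, 0.0199]
contact_force: [0.2, 0.2, 3.9]
gripper_width: 0.535
grip_force: 30.0
t 12.2 tcp [551.03  84.33  19.9 ] w 0.535 shift mm [-228.28   99.47 -130.13] turn [ 0.01 -0.01 -0.11]
```

```bash
python3 -m pendant '[[-1,0,0,-50,0,0,0],[-1,0,0,-110,0,0,0],[-1,-40,18,-130,0,0,0],[-1,-95,42,-130,0,0,0],[-1,-150,65,-130,0,0,0],[-1,-200,87,-130,0,0,0],[-1,-228,99,-130,0,0,0],[-1,-228,99,-130,0,0,0]]' >/dev/null;python3 -m pendant '[[-1,0,0,0,0,0,0],[-1,0,0,0,0,0,0],[-1,0,0,0,0,0,0],[-1,0,0,0,0,0,0],[-1,0,0,0,0,0,0],[-1,0,0,0,0,0,0]]'|grep -v eef; python3 go.py .5507 -.1647 .05 -23.5
```

```text
time: 13.95
tcp_pos: [0.5503, -0.1643, 0.1497]
contact_force: [-0.3, -0.2, -0.7]
gripper_width: 0.536
grip_force: 30.0
t 13.95 tcp [ 550.29 -164.26  149.7 ] w 0.536 shift mm [-0.24  0.55 99.7 ] turn [ 0.    0.   -0.11]
```

```bash
python3 -m pendant '[[-1,0,0,50,0,0,0],[-1,0,0,85,0,0,0],[-1,0,0,98,0,0,0],[-1,0,0,101,0,0,0],[-1,0,0,101,0,0,0],[-1,0,0,101,0,0,0],[-1,0,0,101,0,0,0],[-1,0,0,101,0,0,0]]'|grep -v eef; python3 -m pendant '[[-1,0,0,1,0,0,0],[-1,0,0,1,0,0,0]]'|grep -v eef
```

```text
time: 14.95
tcp_pos: [0.5506, -0.1643, 0.0492]
contact_force: [0.0, 0.1, 0.3]
gripper_width: 0.537
grip_force: 30.0
time: 15.2
tcp_pos: [0.5502, -0.1642, 0.0476]
contact_force: [-0.5, -0.5, -1.2]
gripper_width: 0.536
grip_force: 30.0
```

No rim contact at floor height: release, then go to red.

```bash
python3 -m pendant '[[0.4,0,0,0,0,0,0],[0.4,0,0,0,0,0,0],[0.4,0,0,0,0,0,0],[0.4,0,0,-50,0,0,0],[0.4,0,0,-100,0,0,0],[0.8,30,-28,-120,0,0,0],[0.8,70,-65,-120,0,0,0],[0.8,110,-102,-120,0,0,0]]'|head -2;python3 -m pendant '[[0.8,40,-37,0,0,0,0],[0.8,80,-74,0,0,0,0],[0.8,120,-111,0,0,0,0],[0.8,150,-139,40,0,0,0],[0.8,150,-139,40,0,0,0],[0.8,150,-139,40,0,0,0],[0.8,150,-139,40,0,0,0],[0.8,150,-139,40,0,0,0]]' |head -2; python3 go.py .4328 .170 .02 -23.5
python3 - <<'E'
from h import *
d=cap('top','t6'); crop('t6',120,170,470,350,2.25,'t6c')
E
```

```text
time: 16.2
tcp_pos: [0.5007, -0.0214, 0.1683]
time: 17.2
tcp_pos: [0.4346, 0.1696, 0.1284]
t 17.2 tcp [434.61 169.57 128.36] w 0.903 shift mm [ -0.43  -1.95 108.35] turn [ 0.06 -0.05 -0.25]
```

View pics/t6c.png

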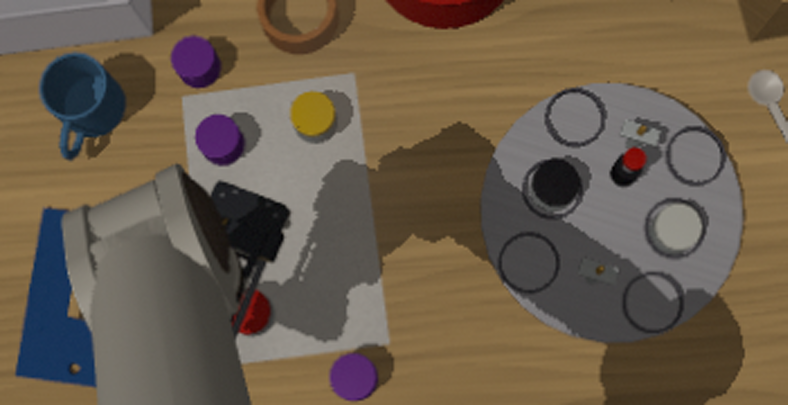

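Black is in its cup at (555,183) and white at (678,226); red (255,312) and yellow (313,113) are unmoved. Grip red → well3.

```bash
python3 -m pendant '[[0.8,0,-1,50,0,0,0],[0.8,0,-1,95,0,0,0],[0.8,0,-1,108,0,0,0],[0.8,0,-1,108,0,0,0],[0.8,0,-1,108,0,0,0],[-1,0,-1,108,0,0,0],[-1,0,-1,108,0,0,0],[-1,0,-1,108,0,0,0]]' 30 >/dev/null;python3 -m pendant '[[-1,0,0,0,0,0,0],[-1,0,0,0,0,0,0],[-1,0,0,0,0,0,0]]'|grep -v eef; python3 go.py .4715 -.1338 .15 -23.5
```

```text
time: 18.62
tcp_pos: [0.4328, 0.171, 0.0199]
contact_force: [-1.4, -0.8, 5.3]
gripper_width: 0.539
grip_force: 30.0
t 18.62 tcp [432.82 170.95  19.87] w 0.539 shift mm [-263.7   157.55 -130.17] turn [ 0.01 -0.01 -0.12]
```

```bash
python3 -m pendant '[[-1,0,0,-50,0,0,0],[-1,0,0,-110,0,0,0],[-1,-45,27,-130,0,0,0],[-1,-95,57,-130,0,0,0],[-1,-145,87,-130,0,0,0],[-1,-195,117,-130,0,0,0],[-1,-240,144,-130,0,0,0],[-1,-264,157.5,-130,0,0,0]]' >/dev/null;python3 -m pendant '[[-1,0,0,0,0,0,0],[-1,0,0,0,0,0,0],[-1,0,0,0,0,0,0],[-1,0,0,0,0,0,0],[-1,0,0,0,0,0,0],[-1,0,0,0,0,0,0],[-1,0,0,0,0,0,0]]'|grep -v eef; python3 go.py .4715 -.1338 .0485 -23.5
```

```text
time: 20.5
tcp_pos: [0.4713, -0.134, 0.1497]
contact_force: [-0.4, -0.2, -0.9]
gripper_width: 0.538
grip_force: 30.0
t 20.5 tcp [ 471.28 -134.04  149.7 ] w 0.538 shift mm [  0.3   0.1 101.2] turn [ 0.   -0.   -0.12]
```

Lower, release, then go to green (0.530,0.185).

```bash
python3 -m pendant '[[-1,0,0,50,0,0,0],[-1,0,0,85,0,0,0],[-1,0,0,98,0,0,0],[-1,0,0,102,0,0,0],[-1,0,0,102,0,0,0],[-1,0,0,102,0,0,0],[-1,0,0,102,0,0,0],[-1,0,0,102,0,0,0]]'|grep -v eef; python3 -m pendant '[[0.4,0,0,0,0,0,0],[0.4,0,0,0,0,0,0],[0.4,0,0,0,0,0,0],[0.4,0,0,-50,0,0,0],[0.4,0,0,-100,0,0,0],[0.8,0,0,-120,0,0,0]]'|head -2; python3 go.py .530 .185 .13 -23.5
```

```text
time: 21.5
tcp_pos: [0.4716, -0.1341, 0.0481]
contact_force: [-0.1, 0.2, -0.9]
gripper_width: 0.538
grip_force: 30.0
time: 22.25
tcp_pos: [0.4728, -0.1346, 0.1705]
t 22.25 tcp [ 472.8  -134.62  170.54] w 0.765 shift mm [315.69 -75.9   40.6 ] turn [ 0.24 -0.07 -0.13]
```

```bash
python3 -m pendant '[[0.8,60,-15,0,0,0,0],[0.8,120,-29,0,0,0,0],[0.8,180,-44,0,0,0,0],[0.8,240,-58,0,0,0,0],[0.8,295,-72,20,0,0,0],[0.8,316,-77,40,0,0,0],[0.8,316,-77,40,0,0,0],[0.8,316,-77,40,0,0,0]]'|head -2;python3 -m pendant '[[0.8,0,0,0,0,0,0],[0.8,0,0,0,0,0,0],[0.8,0,0,0,0,0,0],[0.8,0,0,0,0,0,0],[0.8,0,0,0,0,0,0]]' |head -2; python3 go.py .530 .185 .02 -23.5
python3 - <<'E'
from h import *
d=cap('wrist','w7')
E
```

```text
time: 23.25
tcp_pos: [0.5274, 0.1847, 0.1279]
time: 23.88
tcp_pos: [0.5273, 0.1862, 0.1277]
t 23.88 tcp [527.3  186.24 127.71] w 0.902 shift mm [ -0.06   2.97 107.71] turn [-0.   -0.   -0.12]
```

View pics/w7.png

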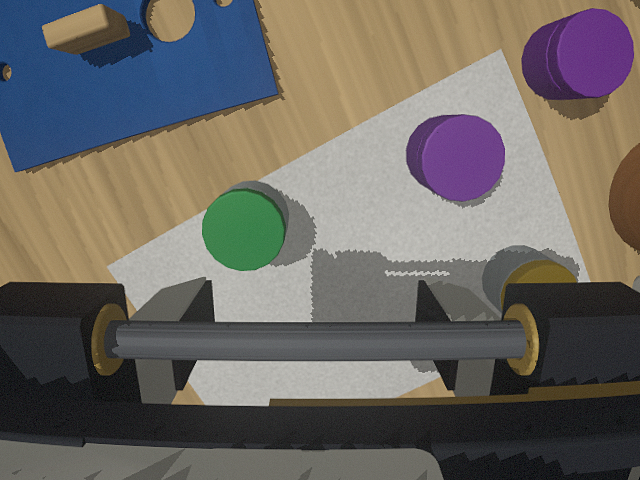

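Green has been knocked aside: it's now at (244,230), left of centre. Re-measuring it and yellow (538,300, mostly hidden).

```bash
python3 - <<'E'
from h import *
np.set_printoptions(precision=4,suppress=True)
W=load('w7'); print('green',onz(W,(244,230),.045),'purple tray',onz(W,(457,157),.045),'was', onz(load('w1'),(389,87),.045))
E
python3 go.py .4935 .215 .13 -23.5
```

```text
green [0.493  0.2117 0.045 ] purple tray [0.6224 0.2021 0.045 ] was [0.6239 0.2001 0.045 ]
t 23.93 tcp [527.27 186.31 127.68] w 0.896 shift mm [ 12.76 -42.44  -2.32] turn [-0.   -0.   -0.11]
```

```bash
python3 -m pendant '[[0.8,10,-41.5,30,0,0,0],[0.8,10,-41.5,60,0,0,0],[0.8,10,-41.5,60,0,0,0],[0.8,10,-41.5,95,0,0,0],[0.8,10,-41.5,107.5,0,0,0],[0.8,10,-41.5,107.5,0,0,0],[0.8,10,-41.5,107.5,0,0,0],[-1,10,-41.5,107.5,0,0,0]]' 30 >/dev/null;python3 -m pendant '[[-1,0,0,0,0,0,0],[-1,0,0,0,0,0,0],[-1,0,0,0,0,0,0],[-1,0,0,0,0,0,0],[-1,0,0,0,0,0,0]]'|grep -v eef; python3 go.py .4207 -.2642 .15 -23.5
```

```text
time: 25.55
tcp_pos: [0.4932, 0.2121, 0.0203]
contact_force: [-0.5, 0.6, 4.2]
gripper_width: 0.54
grip_force: 30.0
t 25.55 tcp [493.22 212.15  20.31] w 0.54 shift mm [-465.49  124.37 -129.74] turn [-0.01 -0.   -0.12]
```

```bash
python3 -m pendant '[[-1,0,0,-50,0,0,0],[-1,0,0,-110,0,0,0],[-1,-55,15,-130,0,0,0],[-1,-110,30,-130,0,0,0],[-1,-165,44,-130,0,0,0],[-1,-220,59,-130,0,0,0],[-1,-275,74,-130,0,0,0],[-1,-330,88,-130,0,0,0]]' | head -2;python3 -m pendant '[[-1,-55,15,0,0,0,0],[-1,-110,30,0,0,0,0],[-1,-135.5,36.5,0,0,0,0],[-1,-135.5,36.5,0,0,0,0],[-1,-135.5,36.5,0,0,0,0],[-1,-135.5,36.5,0,0,0,0],[-1,-135.5,36.5,0,0,0,0],[-1,-135.5,36.5,0,0,0,0]]'|grep -v eef;python3 -m pendant '[[-1,0,0,0,0,0,0],[-1,0,0,0,0,0,0]]'|head -2; python3 go.py .4207 -.2642 .0485 -23.5; python3 -c "
from h import *
cap('wrist','w8')"
```

```text
time: 26.55
tcp_pos: [0.4412, -0.1273, 0.1502]
time: 27.55
tcp_pos: [0.4211, -0.2637, 0.1502]
contact_force: [0.5, -0.3, -1.4]
gripper_width: 0.543
grip_force: 30.0
time: 27.8
tcp_pos: [0.4209, -0.2642, 0.1502]
t 27.8 tcp [ 420.9  -264.24  150.19] w 0.539 shift mm [ -0.04  -0.2  101.69] turn [ 0.   -0.   -0.11]
```

View pics/w8.png

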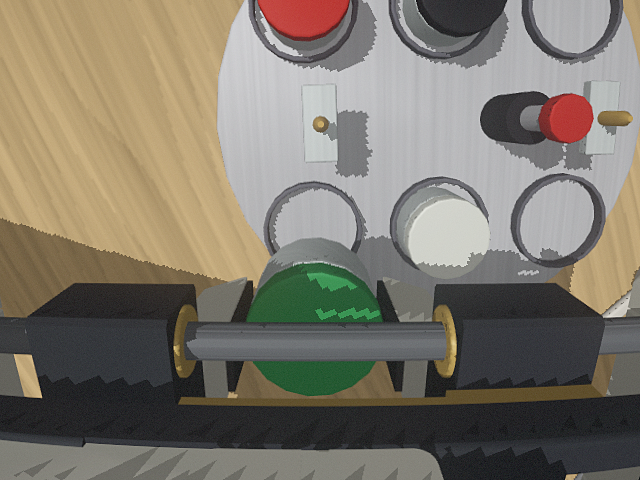

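Red (303,5), black (455,10) and white (447,230) stand in their cups; well0's ring is at about (316,232). That was my last allowed picture, so I'll measure by code from here on.

Run:
```python
from h import *
np.set_printoptions(precision=4,suppress=True)
W=load('w8');print('w0',onz(W,(316.5,232),.037),'w2',onz(W,(558,220),.037),'head0',onz(W,(319,122.5),.08),'head1',onz(W,(600,117),.08),'plunger',onz(W,(566,118),.108),'tip0',onz(W,(320,124),.102),'white',onz(W,(447,238),.072))
```

```text
w0 [ 0.4221 -0.2645  0.037 ] w2 [ 0.5762 -0.3223  0.037 ] head0 [ 0.4513 -0.2     0.08  ] head1 [ 0.5954 -0.2561  0.08  ] plunger [ 0.5607 -0.243   0.108 ] tip0 [ 0.4513 -0.2007  0.102 ] white [ 0.4942 -0.2897  0.072 ]
```

```bash
python3 -m pendant '[[-1,0,1,50,0,0,0],[-1,0,1,85,0,0,0],[-1,0,1,98,0,0,0],[-1,0,1,102,0,0,0],[-1,0,1,102,0,0,0],[-1,0,1,102,0,0,0],[-1,0,1,102,0,0,0],[-1,0,1,102,0,0,0]]'|grep -v eef; python3 -m pendant '[[0.4,0,0,0,0,0,0],[0.4,0,0,0,0,0,0],[0.4,0,0,0,0,0,0],[0.4,0,0,-50,0,0,0],[0.4,0,0,-100,0,0,0],[0.8,0,0,-150,0,0,0],[0.8,0,0,-150,0,0,0]]'|head -2; python3 go.py .60 .08 .2 -23.5
```

```text
time: 28.85
tcp_pos: [0.4221, -0.2648, 0.0486]
contact_force: [0.3, -0.5, -0.5]
gripper_width: 0.535
grip_force: 30.0
time: 29.72
tcp_pos: [0.4245, -0.2663, 0.2022]
t 29.73 tcp [ 424.46 -266.32  202.18] w 0.866 shift mm [387.64  22.04   2.53] turn [ 0.49 -0.02 -0.12]
```

```bash
python3 -m pendant '[[0.8,58,10,0,0,0,0],[0.8,116,20,0,0,0,0],[0.8,174,30,0,0,0,0],[0.8,232,40,0,0,0,0],[0.8,290,50,0,0,0,0],[0.8,348,60,0,0,0,0],[0.8,367,61,0,0,0,0],[0.8,367,61,0,0,0,0]]'|head -2;python3 -m pendant '[[0.8,0,0,0,0,0,0],[0.8,0,0,0,0,0,0],[0.8,0,0,0,0,0,0],[0.8,0,0,0,0,0,0]]' |head -2
cat > col.py <<'E'
from h import *
def col(d,lo,hi,amin=300):
    m=cv2.inRange(cv2.cvtColor(d['image'],cv2.COLOR_BGR2HSV),lo,hi)
    n,l,st,ce=cv2.connectedComponentsWithStats(m)
    return [(int(s[4]),s[:4].tolist(),np.round(c,1).tolist()) for s,c in zip(st[1:],ce[1:]) if s[4]>amin]
E
python3 - <<'E'
from col import *
np.set_printoptions(precision=4,suppress=True)
d=cap('wrist','w9')
for r in col(d,(22,120,60),(32,255,255)): print(r,onz(d,r[2],.045))
E
python3 go.py .647 .0925 .13 -23.5
```

```text
time: 30.72
tcp_pos: [0.624, 0.0484, 0.1967]
time: 31.22
tcp_pos: [0.6246, 0.0465, 0.1985]
(3589, [282, 115, 68, 67], [315.6, 147.9]) [0.6463 0.0944 0.045 ]
t 31.27 tcp [624.66  46.7  198.39] w 0.899 shift mm [50.9   2.08 68.4 ] turn [ 0.01 -0.01 -0.15]
```

```bash
python3 -m pendant '[[0.8,30,1,40,0,0,0],[0.8,52,1,70,0,0,0],[0.8,52,1,70,0,0,0],[0.8,52,1,70,0,0,0],[0.8,52,1,120,0,0,0],[0.8,52,1,165,0,0,0],[0.8,52,1,178,0,0,0],[0.8,52,1,178,0,0,0]]' 30 >/dev/null;python3 -m pendant '[[0.8,0,0,0,0,0,0],[-1,0,0,0,0,0,0],[-1,0,0,0,0,0,0],[-1,0,0,0,0,0,0],[-1,0,0,0,0,0,0],[-1,0,0,0,0,0,0],[-1,0,0,0,0,0,0]]'|grep -v eef; python3 go.py .6299 -.1956 .15 -23.5
```

```text
time: 33.15
tcp_pos: [0.6465, 0.0944, 0.0203]
contact_force: [-0.8, -0.8, 2.9]
gripper_width: 0.536
grip_force: 30.0
t 33.15 tcp [646.51  94.4   20.32] w 0.536 shift mm [-272.35  100.96 -129.71] turn [ 0.   -0.01 -0.12]
```

```bash
python3 -m pendant '[[-1,0,0,-50,0,0,0],[-1,0,0,-110,0,0,0],[-1,-50,19,-130,0,0,0],[-1,-105,39,-130,0,0,0],[-1,-160,59,-130,0,0,0],[-1,-215,80,-130,0,0,0],[-1,-272,101,-130,0,0,0],[-1,-272,101,-130,0,0,0]]' | head -2;python3 -m pendant '[[-1,0,0,0,0,0,0],[-1,0,0,0,0,0,0],[-1,0,0,0,0,0,0],[-1,0,0,0,0,0,0],[-1,0,0,0,0,0,0],[-1,0,0,0,0,0,0]]'|grep -v eef; python3 go.py .6299 -.1956 .0485 -23.5
```

```text
time: 34.15
tcp_pos: [0.6273, -0.2048, 0.1501]
time: 34.9
tcp_pos: [0.63, -0.1953, 0.1502]
contact_force: [-0.0, 0.3, -1.0]
gripper_width: 0.54
grip_force: 30.0
t 34.9 tcp [ 630.02 -195.26  150.21] w 0.54 shift mm [ -0.36   0.02 101.71] turn [ 0.    0.   -0.11]
```

```bash
python3 -m pendant '[[-1,0,0,50,0,0,0],[-1,0,0,85,0,0,0],[-1,0,0,98,0,0,0],[-1,0,0,102,0,0,0],[-1,0,0,102,0,0,0],[-1,0,0,102,0,0,0],[-1,0,0,102,0,0,0],[-1,0,0,102,0,0,0]]'|grep -v eef; python3 -m pendant '[[0.4,0,0,0,0,0,0],[0.4,0,0,0,0,0,0],[0.4,0,0,0,0,0,0],[0.4,0,0,-50,0,0,0],[0.4,0,0,-100,0,0,0],[0.8,0,0,-150,0,0,0],[0.8,0,0,-200,0,0,0]]'|head -2; python3 go.py .506 -.272 .265 -23.5
```

```text
time: 35.9
tcp_pos: [0.6303, -0.1954, 0.0487]
contact_force: [0.5, -0.7, -1.4]
gripper_width: 0.534
grip_force: 30.0
time: 36.78
tcp_pos: [0.6298, -0.1953, 0.2499]
t 36.77 tcp [ 629.8  -195.35  249.87] w 0.867 shift mm [-119.84  -82.7   -15.14] turn [ 0.01 -0.   -0.13]
```

```bash
python3 -m pendant '[[1,-50,-34,-15,0,0,0],[1,-100,-68,-15,0,0,0],[1,-120,-83,-15,0,0,0],[1,-120,-83,-15,0,0,0],[1,-120,-83,-15,0,0,0],[1,-120,-83,-15,0,0,0],[1,-120,-83,-15,0,0,0],[1,-120,-83,-15,0,0,0]]'|head -2
python3 - <<'E'
from col import *
np.set_printoptions(precision=4,suppress=True)
d=cap('wrist','w10'); print(robot.observe()['tcp_pos'])
for n,lo,hi,z in [('yellow',(22,120,60),(32,255,255),.072),('green',(45,80,40),(80,255,255),.072),('redA',(0,170,60),(4,255,255),.09),('redB',(174,170,60),(180,255,255),.09),('white',(0,0,170),(180,45,255),.072),('black',(0,0,0),(180,255,45),.072),('brass',(8,100,60),(22,255,255),.09)]:
    for r in col(d,lo,hi,40 if n=='brass' else 300):
        if r[2][1]<290 and 130<r[2][0]<520: print(n,r,onz(d,r[2],z))
E
```

```text
time: 37.78
tcp_pos: [0.5063, -0.2716, 0.2629]
[ 0.5061 -0.2718  0.263 ]
yellow (3242, [388, 28, 64, 66], [419.5, 60.5]) [ 0.6288 -0.1954  0.072 ]
green (2546, [194, 212, 58, 57], [222.6, 239.9]) [ 0.4226 -0.2651  0.072 ]
redA (314, [174, 38, 62, 64], [198.5, 69.0]) [ 0.4706 -0.1357  0.09  ]
white (36731, [159, 0, 310, 295], [305.8, 130.6]) [ 0.5251 -0.2101  0.072 ]
white (1950, [378, 192, 59, 57], [405.5, 219.6]) [ 0.5731 -0.3109  0.072 ]
brass (212, [123, 0, 39, 24], [142.1, 10.6]) [ 0.4505 -0.0797  0.09  ]
brass (117, [174, 0, 25, 18], [185.8, 8.1]) [ 0.4811 -0.0926  0.09  ]
brass (52, [482, 0, 13, 16], [487.9, 7.1]) [ 0.6856 -0.1792  0.09  ]
brass (80, [446, 8, 11, 25], [451.1, 21.0]) [ 0.6561 -0.1785  0.09  ]
brass (66, [194, 11, 28, 27], [205.6, 23.1]) [ 0.4898 -0.1085  0.09  ]
brass (50, [462, 12, 14, 19], [469.7, 19.2]) [ 0.6696 -0.1824  0.09  ]
brass (51, [128, 16, 11, 16], [132.4, 24.2]) [ 0.4394 -0.0851  0.09  ]
brass (52, [183, 17, 15, 17], [190.3, 25.1]) [ 0.4789 -0.1049  0.09  ]
brass (112, [136, 24, 24, 27], [148.1, 37.3]) [ 0.4461 -0.0988  0.09  ]
brass (110, [408, 147, 14, 10], [414.7, 151.3]) [ 0.5968 -0.2574  0.09  ]
brass (53, [208, 154, 10, 11], [211.6, 158.6]) [ 0.45   -0.1997  0.09  ]
brass (2404, [427, 244, 129, 76], [505.5, 272.7]) [ 0.6342 -0.383   0.09  ]
brass (42, [228, 273, 22, 11], [238.2, 277.5]) [ 0.4257 -0.2965  0.09  ]
```

All five tins sit in their cups. Lid positions match the cup centres, well2 is empty, and the carousel yaw is about -21.4°. Now the plate, gripped with tool y along plate y, so that the wrist camera looks down on hole0.

```bash
python3 go.py .455 .352 .27 80.6; python3 -c "
from cell import robot
print(robot.observe()['q'])"
```

```text
t 37.83 tcp [ 506.14 -271.76  262.97] w 0.999 shift mm [ 551.21 -296.41   -7.  ] turn [  -0.02   -0.01 -104.18]
[ 0.13519926  0.31231169  0.38613615  1.72782841 -0.12834469  1.12665459
  0.14819679]
```

```bash
python3 -m pendant '[[1,46,-25,-7,0,0,-8],[1,92,-49,-7,0,0,-16],[1,138,-74,-7,0,0,-24],[1,184,-99,-7,0,0,-32],[1,230,-124,-7,0,0,-40],[1,276,-148,-7,0,0,-48],[1,322,-173,-7,0,0,-56],[1,368,-198,-7,0,0,-64]]'|head -2; python3 go.py .455 .352 .27 80.6;python3 -c "
from cell import robot
print(robot.observe()['q'])"
```

```text
time: 38.83
tcp_pos: [0.4717, 0.1461, 0.2705]
t 38.83 tcp [471.74 146.13 270.49] w 0.997 shift mm [167.14 121.36   0.54] turn [  0.04   0.03 -39.97]
[-0.33240645  0.14524972 -0.02473169  1.89423036  0.00404157  1.1013192
  0.35048023]
```

```bash
python3 -m pendant '[[1,40,29,0,0,0,-9],[1,80,58,0,0,0,-18],[1,120,87,0,0,0,-27],[1,150,109,0,0,0,-35],[1,167,121,0,0,0,-40],[1,167,121,0,0,0,-40],[1,167,121,0,0,0,-40],[1,167,121,0,0,0,-40]]'|head -2;python3 -m pendant '[[1,0,0,0,0,0,0],[1,0,0,0,0,0,0],[1,0,0,0,0,0,0],[1,0,0,0,0,0,0],[1,0,0,0,0,0,0]]' |head -2;  cat > plate.py <<'E'
from col import *
np.set_printoptions(precision=4,suppress=True)
def blue(d):
    h=cv2.cvtColor(d['image'],cv2.COLOR_BGR2HSV); m=cv2.inRange(h,(100,120,25),(118,255,255))
    n,l,st,ce=cv2.connectedComponentsWithStats(m); k=1+np.argmax(st[1:,4]); return (l==k).astype(np.uint8)*255,st[k]
def holes(d,amin=20):
    m,st=blue(d); cs,hi=cv2.findContours(m,cv2.RETR_CCOMP,cv2.CHAIN_APPROX_NONE); out=[]
    for c,h in zip(cs,hi[0]):
        if h[3]>=0 and cv2.contourArea(c)>amin:
            M=cv2.moments(c); out.append((cv2.contourArea(c),(M['m10']/M['m00'],M['m01']/M['m00']),cv2.boundingRect(c)))
    return m,st,out
E
python3 - <<'E'
from plate import *
d=cap('wrist','p1'); m,st,o=holes(d); print(robot.observe()['tcp_pos'],st)
for a,c,b in o: print(a,np.round(c,1),b,onz(d,c,.008),onz(d,c,.004))
cs,_=cv2.findContours(m,cv2.RETR_EXTERNAL,cv2.CHAIN_APPROX_NONE); r=cv2.minAreaRect(max(cs,key=cv2.contourArea)); print(r); bp=cv2.boxPoints(r)
print([onz(d,p,.008)[:2] for p in bp])
E
```

```text
time: 39.83
tcp_pos: [0.4565, 0.3485, 0.2702]
time: 40.45
tcp_pos: [0.4559, 0.3501, 0.2702]
[0.4558 0.3501 0.2701] [  253    96   135   187 21940]
107.0 [320.4 266.5] (314, 261, 14, 13) [0.5336 0.3443 0.008 ] [0.535  0.3442 0.004 ]
846.5 [320.3 233.5] (303, 217, 35, 34) [0.4982 0.3501 0.008 ] [0.4993 0.35   0.004 ]
798.0 [320.5 193.3] (312, 169, 18, 50) [0.4572 0.357  0.008 ] [0.4578 0.357  0.004 ]
157.0 [319.8 113.9] (313, 106, 15, 17) [0.3809 0.3689 0.008 ] [0.3808 0.369  0.004 ]
((320.0, 189.0), (186.0, 134.0), 90.0)
[array([0.3536, 0.3089]), array([0.3747, 0.435 ]), array([0.5627, 0.4114]), array([0.539 , 0.2709])]
```

Plate pose is confirmed: the holes lie 154.7 mm apart (156 stated), yaw -9.15°, and the bar is 6.8 mm off in tool y. Descend and grip the bar.

```bash
python3 go.py .4545 .3572 .015 80.85; python3 -m pendant '[[0.3,2,7,60,0,0,0],[0.3,2,7,120,0,0,0],[0.3,2,7,180,0,0,0],[0.3,2,7,180,0,0,0],[0.3,2,7,180,0,0,0],[0.3,2,7,180,0,0,0],[0.3,2,7,180,0,0,0]]' 50|head -2; python3 go.py .4545 .3572 .015 80.85
```

```text
t 40.5 tcp [455.84 350.1  270.14] w 1.003 shift mm [  2.48   6.78 255.15] turn [-0.   -0.01 -0.47]
time: 41.38
tcp_pos: [0.4565, 0.3584, 0.0927]
t 41.38 tcp [456.46 358.39  92.67] w 0.649 shift mm [ 1.96 -1.74 77.66] turn [ 0.18  0.17 -0.48]
```

```bash
python3 -m pendant '[[0.3,0,-0.5,40,0,0,-0.4],[0.3,0,-0.5,70,0,0,-0.4],[0.3,0,-0.5,77,0,0,-0.4],[0.3,0,-0.5,77,0,0,-0.4],[0.3,0,-0.5,77,0,0,-0.4],[0.3,0,-0.5,77,0,0,-0.4]]' 50|grep -E 'tcp|contact'; python3 -m pendant '[[-1,0,0,0,0,0,0],[-1,0,0,0,0,0,0],[-1,0,0,0,0,0,0],[-1,0,0,0,0,0,0],[-1,0,0,0,0,0,0],[-1,0,0,0,0,0,0],[-1,0,0,0,0,0,0],[-1,0,0,0,0,0,0]]' 50;python3 go.py .4545 .3572 .015 80.85
```

```text
tcp_pos: [0.4558, 0.3575, 0.0145]
contact_force: [0.5, -0.8, 0.2]
time: 43.12
tcp_pos: [0.4549, 0.3567, 0.0131]
eef_rot: [[-0.987, 0.16, -0.0], [0.16, 0.987, -0.0], [0.0, -0.0, -1.0]]
contact_force: [0.0, -0.7, 0.9]
gripper_width: 0.15
grip_force: 50.0
t 43.12 tcp [454.91 356.67  13.12] w 0.15 shift mm [ 0.49  0.46 -1.88] turn [-0.02 -0.01 -0.07]
```

Plate gripped: width 13.8 mm for the 14 mm bar, TCP 13.1 mm above the underside. Lift and carry it over the carousel.

```bash
python3 -m pendant '[[-1,0,0,-20,0,0,0],[-1,0,0,-70,0,0,0],[-1,0,0,-120,0,0,0],[-1,0,0,-170,0,0,0],[-1,0,0,-187,0,0,0],[-1,0,0,-187,0,0,0],[-1,0,0,-187,0,0,0]]' 60 | grep -v eef; python3 go.py .5206 -.2308 .2 68.7
```

```text
time: 44.0
tcp_pos: [0.4538, 0.3557, 0.1982]
contact_force: [0.3, -0.8, -2.8]
gripper_width: 0.148
grip_force: 60.0
t 44.0 tcp [453.83 355.75 198.16] w 0.148 shift mm [-159.86 -568.28   -0.71] turn [-0.17 -0.12 12.08]
```

```bash
python3 -m pendant '[[-1,-14,-50,0,0,0,1],[-1,-28,-100,0,0,0,2],[-1,-42,-150,0,0,0,4],[-1,-56,-200,0,0,0,5],[-1,-70,-250,0,0,0,6],[-1,-84,-300,0,0,0,7],[-1,-98,-350,0,0,0,8],[-1,-112,-400,0,0,0,9]]' | sed -n 2p; python3 -m pendant '[[-1,-14,-46,0,0,0,1],[-1,-28,-90,0,0,0,2],[-1,-42,-135,0,0,0,3],[-1,-46,-150,0,0,0,3],[-1,-46,-150,0,0,0,3],[-1,-46,-150,0,0,0,3],[-1,-46,-150,0,0,0,3],[-1,-46,-150,0,0,0,3]]' | sed -n 2p; python3 go.py .5206 -.2308 .15 68.7
```

```text
tcp_pos: [0.5, -0.0575, 0.198]
tcp_pos: [0.4985, -0.2116, 0.2002]
t 46.0 tcp [ 498.54 -211.62  200.2 ] w 0.149 shift mm [-27.49  -9.97  50.2 ] turn [ 0.02 -0.    0.19]
```

```bash
python3 -m pendant '[[-1,-15,-6,0,0,0,0.2],[-1,-27.5,-10,0,0,0,0.2],[-1,-27.5,-10,25,0,0,0.2],[-1,-27.5,-10,50,0,0,0.2],[-1,-27.5,-10,50,0,0,0.2],[-1,-27.5,-10,50,0,0,0.2],[-1,-27.5,-10,50,0,0,0.2],[-1,-27.5,-10,50,0,0,0.2]]' | sed -n 2p; python3 -m pendant '[[-1,0,0,0,0,0,0],[-1,0,0,0,0,0,0],[-1,0,0,0,0,0,0]]' | sed -n 2p
python3 - <<'E'
from plate import *
d=cap('wrist','p2'); m,st,o=holes(d); s=robot.observe(); print(s['tcp_pos'],s['eef_rot'],st)
z=s['tcp_pos'][2]-.0131+.008
for a,c,b in o: print(a,np.round(c,1),b,onz(d,c,z))
for a,c,b in o:
    if b[1]<200 and 250<c[0]<400 and a<2000:
        x,y,w,h=b; im=d['image'][y-4:y+h+4,x-4:x+w+4]
        H=cv2.cvtColor(im,cv2.COLOR_BGR2HSV); print(x-4,y-4); print(H[::2,::2,0]); print(H[::2,::2,1]);print(H[::2,::2,2])
E
```

```text
tcp_pos: [0.5209, -0.2324, 0.1512]
tcp_pos: [0.5203, -0.2321, 0.1502]
[ 0.5202 -0.2321  0.1502] [[-0.931   0.3651 -0.0001]
 [ 0.3651  0.931   0.    ]
 [ 0.0001  0.     -1.    ]] [  140    63   350   222 70724]
849.0 [314.5 109.8] (298, 93, 34, 34) [ 0.4508 -0.2037  0.1451]
294 89
[[107 107 107 108 106 107 108 107 107 108 107 107 107 106 107 108 107 108
  108 106 107]
 [107 107 108 107 107 107 108 108 107 109 109 108 109 108 107 107 107 107
  107 108 107]
 [108 106 107 107 106 107 108 108 108 109 108 109 108 106 107 108 107 107
  107 107 107]
 [107 107 107 107 107 107 107 110 104  42  45  50  38 106 108 109 110 107
  107 107 108]
 [107 107 106 108 107 108 104  78  85  90  85  96  90  90   0 105 109 110
  107 107 107]
 [107 107 107 108 108  90  75  90  90  85  90  95  84  90  90  72 109 108
  107 107 107]
 [107 107 107 108  93  77  90  83  85  90  84  90  90  90  90  84  60 108
  108 106 107]
 [106 107 107 107  60  84  90  85  85  90  90  93  93  21  30  94  94  83
  107 108 107]
 [107 106 107  60  84  83  86  80  90  90  98  24  20  20  20  20  20  90
  109 108 107]
 [107 107 106  48 
[... 4090 characters left out ...]
4 204 232 230 228 233 195 153 114 116 119 124 124 123 117 139
  141 146 177]
 [173 174 170 147 235 230 230 232 159 158 158 114 118 122 120 112 133 241
  151 166 176]
 [174 173 172 169 212 237 233 239 166 157 159 156 139 127 128 242 255 136
  146 177 174]
 [172 174 175 170 164 202 193 150 158 157 160 161 161 157 147 251 147 151
  174 174 176]
 [175 174 176 172 172 169 148 160 158 157 157 156 153 149 255 159 151 172
  172 172 172]
 [175 173 174 173 175 174 169 172 146 146 164 151 150 166 153 158 173 176
  175 174 172]
 [175 174 176 173 174 173 173 171 173 172 170 169 165 162 165 173 173 174
  173 171 171]
 [174 175 173 174 174 173 175 174 174 177 173 172 173 173 173 176 174 175
  173 170 172]]
```

Pin0 (brass) shows through hole0: hole centre (314.5,109.8), pin at about (321.5,111.7). Computing the offset.

```bash
cat > fit.py <<'E'
from plate import *
def fit(name,show=True):
    d=cap('wrist',name); s=robot.observe(); R=np.array(s['eef_rot']); p=np.array(s['tcp_pos'])
    m,st,o=holes(d,200)
    for a,c,(x,y,w,h) in o:
        if abs(c[0]-314)<60 and y<180 and w<60:
            H=cv2.cvtColor(d['image'],cv2.COLOR_BGR2HSV)[y:y+h,x:x+w]; b=cv2.inRange(H,(12,60,60),(26,255,255))
            n,l,sb,ce=cv2.connectedComponentsWithStats(b); k=1+np.argmax(sb[1:,4]); bb=sb[k]; pc=(x+bb[0]+(bb[2]-1)/2,y+bb[1]+(bb[3]-1)/2)
            hc=(x+(w-1)/2,y+(h-1)/2); zt=p[2]-.0131+.008
            Hh=onz(d,hc,zt); Pp=onz(d,pc,min(.1,zt+.014)); print('t',round(s['time'],2),'tcp',p,'F',np.round(s['contact_force'],1),'hole',hc,w,h,Hh,'pin',pc,bb[2:4],Pp,'move tool mm',R.T@(Pp-Hh)*1e3)
if __name__=='__main__':
    import sys; fit(sys.argv[1])
E
python3 fit.py p3
```

```text
t 47.48 tcp [ 0.5203 -0.2321  0.1502] F [ 0.2  0.6 -2.5] hole (314.5, 109.5) 34 34 [ 0.4507 -0.2036  0.1451] pin (np.float64(321.0), np.float64(111.5)) [15 16] [ 0.4516 -0.2007  0.1   ] move tool mm [ 0.1604  3.0754 45.0523]
```

```bash
python3 -m pendant '[[-1,0.2,3,12,0,0,0],[-1,0.2,3,24,0,0,0],[-1,0.2,3,24,0,0,0],[-1,0.2,3,24,0,0,0],[-1,0.2,3,24,0,0,0],[-1,0.2,3,24,0,0,0],[-1,0.2,3,24,0,0,0],[-1,0.2,3,24,0,0,0]]' | sed -n 2p; python3 fit.py p4
python3 - <<'E'
from plate import *
T=cap('top','t4b');S=cap('side','s4b')
# predicted places of hole1/big hole in the hand and pin1/plunger
s=robot.observe();R=np.array(s['eef_rot']);p=np.array(s['tcp_pos'])
h0=np.array([.4516,-.2007]); ux=-R[:2,0]
for n,x,z in [('hole1',.156,.12),('big',.120,.12),('pin1tip',.156,.102),('plungertop',.120,.108)]:
    X=np.r_[h0+ux*x,z]; print(n,X,'top',proj(T,X)[0],'side',proj(S,X)[0])
for n,d in (('top',T),('side',S)):
    m,st,o=holes(d,8); print(n,st,[(a,np.round(c,1),b) for a,c,b in o])
    for r in col(d,(0,150,80),(5,255,255),8)+col(d,(175,150,80),(180,255,255),8): print('red',r)
E
```

```text
tcp_pos: [0.5212, -0.2293, 0.1263]
t 48.52 tcp [ 0.5212 -0.2293  0.1263] F [-0.4 -0.2 -2.6] hole (314.5, 109.5) 34 34 [ 0.4517 -0.2008  0.1212] pin (np.float64(314.5), np.float64(110.5)) [18 18] [ 0.4516 -0.2008  0.1   ] move tool mm [ 0.0977 -0.0071 21.1612]
hole1 [ 0.5968 -0.2577  0.12  ] top [405.9324 223.0399] side [352.3043 298.7771]
big [ 0.5633 -0.2445  0.12  ] top [401.6208 237.3846] side [334.6351 296.5745]
pin1tip [ 0.5968 -0.2577  0.102 ] top [404.658  224.9256] side [351.9189 304.8233]
plungertop [ 0.5633 -0.2445  0.108 ] top [400.7998 238.5225] side [334.4973 300.619 ]
top [ 138  194   37   46 1035] [(48.5, array([151.3, 231.3]), (148, 226, 8, 12))]
red (3671, [282, 106, 72, 73], [316.7, 140.0])
red (265, [346, 274, 19, 21], [354.2, 284.2])
side [ 262  269  101   57 2960] [(20.0, array([351.4, 300.1]), (348, 298, 7, 6)), (18.5, array([276.2, 290.8]), (273, 288, 7, 6))]
red (4054, [390, 208, 75, 76], [425.3, 243.4])
red (16, [330, 299, 8, 3], [333.5, 300.2])
```

Pin0 is centred in the hole. The predicted pin1 (0.5968,-0.2577) agrees with the measured (0.5968,-0.2574), and the plunger shows in the big hole. Lower in steps.

```bash
python3 -m pendant '[[-1,0,0,4,0,0,0],[-1,0,0,8,0,0,0],[-1,0,0,12,0,0,0],[-1,0,0,15,0,0,0],[-1,0,0,15,0,0,0],[-1,0,0,15,0,0,0],[-1,0,0,15,0,0,0]]' | grep -E 'tcp|cont'; python3 fit.py p5
```

```text
tcp_pos: [0.5213, -0.2293, 0.1113]
contact_force: [-0.2, -0.1, -3.2]
t 49.55 tcp [ 0.5213 -0.2293  0.1113] F [ 0.7 -0.1 -2.6] hole (314.5, 109.5) 34 34 [ 0.4517 -0.2009  0.1062] pin (np.float64(314.5), np.float64(109.5)) [20 20] [ 0.4516 -0.2008  0.1   ] move tool mm [ 0.1498 -0.0024  6.23  ]
```

```bash
python3 -m pendant '[[-1,0,0,3,0,0,0],[-1,0,0,6,0,0,0],[-1,0,0,9,0,0,0],[-1,0,0,9,0,0,0],[-1,0,0,9,0,0,0]]' | grep -E 'tcp|cont'; python3 -m pendant '[[-1,0,0,3,0,0,0],[-1,0,0,6,0,0,0],[-1,0,0,6,0,0,0],[-1,0,0,6,0,0,0]]' | grep -E 'tcp|cont'; python3 fit.py p6
```

```text
tcp_pos: [0.5212, -0.2292, 0.1021]
contact_force: [1.2, -0.6, -2.6]
tcp_pos: [0.5212, -0.2293, 0.0961]
contact_force: [0.2, 0.4, -2.8]
t 50.73 tcp [ 0.5212 -0.2292  0.0962] F [-0.2 -0.3 -2.6] hole (314.5, 110.0) 34 35 [ 0.4518 -0.2009  0.0911] pin (np.float64(315.0), np.float64(108.5)) [21 22] [ 0.4515 -0.2006  0.1   ] move tool mm [ 0.31    0.1788 -8.9195]
```

Both pins are in with no contact force. Last few millimetres:

```bash
python3 -m pendant '[[-1,0,0,1,0,0,0],[-1,0,0,2,0,0,0],[-1,0,0,3,0,0,0],[-1,0,0,3,0,0,0],[-1,0,0,3,0,0,0],[-1,0,0,3,0,0,0]]' | grep -E 'tcp|cont'; python3 -m pendant '[[-1,0,0,0.5,0,0,0],[-1,0,0,1,0,0,0],[-1,0,0,1,0,0,0],[-1,0,0,1,0,0,0]]' | grep -E 'tcp|cont'
```

```text
tcp_pos: [0.5212, -0.2292, 0.0931]
contact_force: [0.6, -0.5, -1.1]
tcp_pos: [0.5212, -0.2292, 0.0931]
contact_force: [-3.3, 2.2, 6.1]
```

Seated: TCP at 93.1 mm, as predicted for flush, and it doesn't go lower when pressed. Release, rise, and move over the plunger with the fingers shut.

```bash
python3 -m pendant '[[-1,0,0,-0.8,0,0,0],[0,0,0,-0.8,0,0,0],[0,0,0,-0.8,0,0,0],[0,0,0,-0.8,0,0,0],[0,0,0,-0.8,0,0,0],[0,0,0,-0.8,0,0,0],[0,0,0,-20,0,0,0],[0,0,0,-60,0,0,0]]' 30| grep -E 'tcp|cont|wid'; python3 -m pendant '[[0,0,0,-20,0,0,0],[-1,-25,1,-20,0,0,0],[-1,-45,1,-20,0,0,0],[-1,-45,1,-20,0,0,0],[-1,-45,1,-20,0,0,0],[-1,-45,1,-20,0,0,0],[-1,-45,1,-20,0,0,0],[-1,-45,1,-20,0,0,0]]' | grep -E 'tcp|cont|wid'; python3 go.py .5633 -.2445 .115 68.6
python3 - <<'E'
from plate import *
T=cap('top','t7');S=cap('side','s7'); W=cap('wrist','w11')
for n,d in (('top',T),('side',S),('wrist',W)):
    m,st,o=holes(d,8); print(n,st,[(a,np.round(c,1),b) for a,c,b in o])
    for r in col(d,(0,150,80),(5,255,255),8)+col(d,(175,150,80),(180,255,255),8): print('red',r)
u=np.array([.931,-.365]);v=np.array([.365,.931]);h=np.array([.4516,-.2007])+.078*u
pts=[np.r_[h+u*x+v*y,.088] for x,y in [(-.095,-.065),(.095,-.065),(.095,.065),(-.095,.065),(-.078,0),(.078,0),(.042,0)]]
print('pred side',proj(S,pts).round(1).tolist(),'top',proj(T,pts).round(1).tolist(),'plunger',proj(S,np.r_[h+u*.042,.108]))
E
```

```text
tcp_pos: [0.5196, -0.2286, 0.151]
contact_force: [0.6, -0.4, -0.4]
gripper_width: 0.5
tcp_pos: [0.5633, -0.2447, 0.1723]
contact_force: [0.6, -0.0, 0.5]
gripper_width: 0.002
t 53.98 tcp [ 563.26 -244.66  172.27] w 0.002 shift mm [ 0.02  0.16 57.27] turn [ 0.   -0.   -0.02]
top [ 358  229   39   67 1555] []
red (3656, [282, 106, 72, 73], [316.7, 139.8])
red (12, [397, 239, 3, 5], [397.9, 240.6])
red (242, [346, 274, 18, 21], [353.7, 284.2])
side [ 263  280   99   57 3594] [(57.5, array([351.4, 309.1]), (348, 304, 8, 11)), (255.5, array([334. , 305.4]), (325, 295, 19, 21)), (44.0, array([276.6, 299.1]), (274, 294, 7, 11)), (383.5, array([311.6, 299.4]), (300, 289, 24, 22))]
red (4091, [390, 208, 75, 75], [425.2, 243.5])
red (14, [271, 277, 5, 11], [272.1, 282.1])
red (11, [278, 276, 10, 2], [282.6, 276.4])
red (63, [330, 299, 8, 9], [333.5, 303.2])
red (14, [273, 277, 11, 7], [277.0, 278.5])
red (9, [336, 299, 3, 7], [337.6, 301.4])
wrist [  192     0   243   290 59306] [(2587.5, array([313. , 242.9]), (284, 213, 59, 62)), (10.0, array([298.2, 213.4]), (296, 211, 5, 5)), (13.5, array([
[... 710 characters left out ...]
d (265, [293, 229, 42, 33], [309.7, 240.3])
red (12, [322, 239, 7, 6], [324.3, 241.8])
red (15, [302, 241, 9, 6], [305.9, 243.5])
red (17, [319, 245, 7, 7], [322.6, 248.3])
red (11, [314, 247, 6, 4], [316.4, 249.0])
red (9, [327, 246, 2, 7], [327.4, 248.8])
red (19, [309, 254, 9, 7], [312.7, 257.2])
red (29, [312, 258, 12, 8], [317.2, 261.8])
red (14, [298, 262, 6, 9], [300.5, 265.2])
red (10, [310, 267, 6, 4], [312.5, 268.7])
pred side [[262.1, 322.4], [356.2, 334.9], [363.2, 287.9], [276.2, 277.3], [277.4, 300.0], [351.6, 309.4], [334.3, 307.2]] top [[409.4, 304.0], [431.6, 228.2], [379.7, 211.5], [356.0, 286.5], [384.8, 288.3], [403.7, 226.4], [399.5, 240.4]] plunger [[334.498  300.6135]]
```

The side view puts the plate's holes within 1 px of the flush prediction. Now press the plunger.

```bash
python3 -m pendant '[[-1,0,0,30,0,0,0],[-1,0,0,50,0,0,0],[-1,0,0,58,0,0,0],[-1,0,0,61,0,0,0],[-1,0,0,61,0,0,0],[-1,0,0,61,0,0,0],[-1,0,0,61,0,0,0]]' | grep -E 'tcp|cont'; python3 -m pendant '[[-1,0,0,3,0,0,0],[-1,0,0,6,0,0,0],[-1,0,0,8,0,0,0],[-1,0,0,8,0,0,0],[-1,0,0,8,0,0,0]]' | grep -E 'tcp|cont'; python3 -m pendant '[[-1,0,0,2,0,0,0],[-1,0,0,4,0,0,0],[-1,0,0,5,0,0,0],[-1,0,0,5,0,0,0],[-1,0,0,5,0,0,0]]' | grep -E 'tcp|cont'
```

```text
tcp_pos: [0.5638, -0.2449, 0.1118]
contact_force: [-0.6, 0.6, 0.8]
tcp_pos: [0.5638, -0.2449, 0.1035]
contact_force: [0.1, -0.5, 4.0]
tcp_pos: [0.5638, -0.2449, 0.0985]
contact_force: [0.5, -0.8, 6.1]
```

```bash
python3 -m pendant '[[-1,0,0,1,0,0,0],[-1,0,0,2,0,0,0],[-1,0,0,2,0,0,0],[-1,0,0,2,0,0,0]]' | grep -E 'tcp|cont'; python3 -m pendant '[[-1,0,0,0.5,0,0,0],[-1,0,0,1,0,0,0],[-1,0,0,1,0,0,0],[-1,0,0,1,0,0,0]]' | grep -E 'tcp|cont'
```

```text
tcp_pos: [0.564, -0.245, 0.0982]
contact_force: [-2.9, 1.6, 16.4]
tcp_pos: [0.5641, -0.245, 0.098]
contact_force: [-5.6, 4.0, 23.2]
```

At its stop: 98.0 mm and 23 N, well above the spring's 7 N. Rise, let it come back, and check.

```bash
python3 -m pendant '[[-1,0,0,-4,0,0,0],[-1,0,0,-9,0,0,0],[-1,0,0,-14,0,0,0],[-1,0,0,-60,0,0,0],[-1,0,0,-120,0,0,0],[-1,60,0,-160,0,0,0],[-1,120,0,-160,0,0,0],[-1,120,0,-160,0,0,0]]' | grep -E 'tcp|cont'; python3 -m pendant '[[-1,0,0,0,0,0,0],[-1,0,0,0,0,0,0],[-1,0,0,0,0,0,0],[-1,0,0,0,0,0,0],[-1,0,0,0,0,0,0]]' | grep -E 'time|tcp|cont'
python3 - <<'E'
from plate import *
T=cap('top','t8');S=cap('side','s8')
for n,d in (('top',T),('side',S)):
    m,st,o=holes(d,8); print(n,st,[(a,np.round(c,1)) for a,c,b in o])
    for r in col(d,(0,150,80),(5,255,255),8)+col(d,(175,150,80),(180,255,255),8): print('red',r)
E
```

```text
tcp_pos: [0.4465, -0.1991, 0.2542]
contact_force: [1.4, -1.0, -0.9]
time: 58.88
tcp_pos: [0.4519, -0.201, 0.2549]
contact_force: [0.5, 0.4, 0.4]
top [ 138  194   37   46 1034] [(48.5, array([151.3, 231.3]))]
red (3613, [282, 106, 72, 70], [316.9, 139.5])
red (206, [346, 276, 18, 19], [353.2, 285.4])
side [ 263  280   99   57 3725] [(55.0, array([350.9, 308.3])), (249.0, array([334. , 305.8])), (44.0, array([276.6, 299.1])), (376.5, array([311.8, 299.7]))]
red (4045, [390, 208, 75, 75], [425.2, 243.4])
red (15, [271, 277, 5, 11], [272.1, 282.1])
red (13, [278, 276, 12, 3], [283.5, 276.5])
red (61, [330, 300, 9, 9], [333.5, 303.6])
red (19, [273, 277, 16, 7], [279.4, 278.4])
```

The plate is unmoved, the plunger is back up at the same side-view position (within 1 px), and the arm is clear.

```bash
python3 -c "
from cell import robot
print(robot.finish_job())"
```

```text
the job is handed in; nothing more can be done
None
```

The job is handed in at about 59 s: all five tins present (red, green, yellow, black and white; no orange) stand in their own cups, the blue plate is flush over both pins, and the plunger was pressed to its stop and came back up.

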